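# Block the floating microscope platform for service

### The job

Block the floating breadboard platform for service: stand the steel posts that were left on its rest pads upright in the grey tray, and push every packer that lies on the table fully home under the platform's front edge, foot first, each centred and square on the pad whose channel is just a little wider than its foot, until the handle touches the edge. Only when all the packers are home, turn the air valve's lever a quarter turn to shut, fully across its pipe. Leave the other things where they are.

Things in the scene. Friction and masses are not known exactly. Their poses are not given: they have to be found in the camera images.
- packer_narrow_handle (a point): narrow packer: steel foot 38 mm wide, 8 mm thick, with a black upright handle, 92 mm high in all. This point is in the handle, on its axis, 72 mm above the foot's underside. x points along the foot to its nose, z up. The handle is 16 mm (x) by 30 mm (y), its top 20 mm above this point; the foot reaches from x = -25 mm to x = +58 mm. Mass about 220 g. Absent in some starts
- packer_middle_handle (a point): middle packer: steel foot 48 mm wide, 12 mm thick, with a black upright handle, 92 mm high in all. This point is in the handle, on its axis, 72 mm above the foot's underside. x points along the foot to its nose, z up. The handle is 16 mm (x) by 30 mm (y), its top 20 mm above this point; the foot reaches from x = -25 mm to x = +58 mm. Mass about 400 g. Absent in some starts
- packer_wide_handle (a point): wide packer: steel foot 58 mm wide, 16 mm thick, with a black upright handle, 92 mm high in all. This point is in the handle, on its axis, 72 mm above the foot's underside. x points along the foot to its nose, z up. The handle is 16 mm (x) by 30 mm (y), its top 20 mm above this point; the foot reaches from x = -25 mm to x = +58 mm. Mass about 600 g. Absent in some starts
- gap_narrow (a point): gap 10 mm high for the narrow packer between a steel rest pad and the platform. Point: on the pad's top (24 mm above the table), on its centre line, below the platform's front edge; x runs in under it, square to the edge. Pad 58 mm wide, x from -85 (bare lip) to +58 mm; from x = -10 in, cheeks 5 mm high leave a channel 48 mm wide with a flared mouth. Platform top 47 mm above the table.
- gap_middle (a point): gap 14 mm high for the middle packer between a steel rest pad and the platform. Point: on the pad's top (20 mm above the table), on its centre line, below the platform's front edge; x runs in under it, square to the edge. Pad 68 mm wide, x from -85 (bare lip) to +58 mm; from x = -10 in, cheeks 5 mm high leave a channel 58 mm wide with a flared mouth. Platform top 47 mm above the table.
- gap_wide (a point): gap 18 mm high for the wide packer between a steel rest pad and the platform. Point: on the pad's top (16 mm above the table), on its centre line, below the platform's front edge; x runs in under it, square to the edge. Pad 78 mm wide, x from -85 (bare lip) to +58 mm; from x = -10 in, cheeks 5 mm high leave a channel 68 mm wide with a flared mouth. Platform top 47 mm above the table.
- post1_center (a point): bare steel pedestal post, 25 mm in diameter and 66 mm high with a 32 mm foot flange 6 mm thick, about 220 g, standing on the lip of one of the pads at the start; the point is at mid-height (33 mm above its underside) on the axis; z is up along it. Absent in some starts
- post2_center (a point): bare steel pedestal post, 25 mm in diameter and 66 mm high with a 32 mm foot flange 6 mm thick, about 220 g, standing on the lip of one of the pads at the start; the point is at mid-height (33 mm above its underside) on the axis; z is up along it. Absent in some starts
- post3_center (a point): bare steel pedestal post, 25 mm in diameter and 66 mm high with a 32 mm foot flange 6 mm thick, about 220 g, standing on the lip of one of the pads at the start; the point is at mid-height (33 mm above its underside) on the axis; z is up along it. Absent in some starts
- tray_in (a point): grey open tray for posts, fixed, 170 mm (x) by 210 mm (y) outside, walls 4 mm thick and 30 mm high; the point is the centre of its inner floor, about 4 mm above the table
- valve (a joint): angle of the air valve's lever: 0 = in line with the pipe, pointing to the valve base's -x (open), 1.571 = across the pipe (shut, at its stop); it grows clockwise seen from above, stays where it is left, and needs about 0.1 N m
- valve_axis (a point): brass ball valve on a black foot plate: point on the lever's vertical axis at the lever's height (54 mm above the table); x is along the pipe; at joint 0 the lever points to -x of this frame, when shut it points to +y. Its outer part, 25 to 75 mm from the axis, is a black grip sleeve 16 mm wide and 12 mm thick; the brass body below it is 40 mm high
- objective: bystander: microscope objective, 34 mm in diameter, 52 mm high, standing on the platform; origin at its underside
- mirror_mount: bystander: mirror mount on a short post and a 50 mm square base, 80 mm high, left of the platform; origin at its underside
- driver: bystander: screwdriver lying on the platform, 140 mm long
- base_plate: bystander: flat black mounting base, 32 x 75 x 10 mm, lying on the platform
- screw_box: bystander: white open box, 70 x 90 x 25 mm
- lens_tube: bystander: black lens tube, 31 mm in diameter, 30 mm high, standing on the table
- packer_narrow: the narrow packer, origin on the foot's underside below the handle, same axes as its handle point. Its foot enters its gap with 2 mm of play in height. Fully home, the handle's front face touches the platform's edge: its handle point is then at x = -8, y = 0, z = +72 mm in the frame of its gap
- packer_middle: the middle packer, origin on the foot's underside below the handle, same axes as its handle point. Its foot enters its gap with 2 mm of play in height. Fully home, the handle's front face touches the platform's edge: its handle point is then at x = -8, y = 0, z = +72 mm in the frame of its gap
- packer_wide: the wide packer, origin on the foot's underside below the handle, same axes as its handle point. Its foot enters its gap with 2 mm of play in height. Fully home, the handle's front face touches the platform's edge: its handle point is then at x = -8, y = 0, z = +72 mm in the frame of its gap
- post1: post 1, origin at the middle of its underside
- post2: post 2, origin at the middle of its underside
- post3: post 3, origin at the middle of its underside
There are look-alikes about, which are no part of the job. What is shaped like the post2 but turquoise is not meant. Leave any green look-alike of the packer_wide alone.

How it is judged (in metres and radians):
On the way, in this order (a step that is already met when the one before it is completed fails the run):
1. every packer is fully home in the gap of its own pad (x of packer_narrow_handle in the frame of gap_narrow between -0.013 and -0.004 m and y of packer_narrow_handle in the frame of gap_narrow between -0.01 and 0.01 m and z of packer_narrow_handle in the frame of gap_narrow between 0.066 and 0.078 m and angle between the x axis of packer_narrow_handle and the x axis of gap_narrow, either way round below 0.15 rad and angle between each of packer_narrow_handle, packer_middle_handle, packer_wide_handle's own z axis and vertical below 0.1 rad and x of packer_middle_handle in the frame of gap_middle between -0.013 and -0.004 m and y of packer_middle_handle in the frame of gap_middle between -0.01 and 0.01 m and z of packer_middle_handle in the frame of gap_middle between 0.066 and 0.078 m and angle between the x axis of packer_middle_handle and the x axis of gap_middle, either way round below 0.15 rad and x of packer_wide_handle in the frame of gap_wide between -0.013 and -0.004 m and y of packer_wide_handle in the frame of gap_wide between -0.01 and 0.01 m and z of packer_wide_handle in the frame of gap_wide between 0.066 and 0.078 m and angle between the x axis of packer_wide_handle and the x axis of gap_wide, either way round below 0.15 rad), for 0.2 s.
2. the air valve is shut (value of joint valve above 1.45 rad), for 0.2 s.
At the end, for the whole second after the job is handed in: Every packer present is home on its pad (handle within 5 mm of the platform's edge, 10 mm of the pad's centre line, 0.15 rad of square, foot flat on the pad), every post present stands upright in the tray, the valve lever is within 0.12 rad of fully across, and all is at rest (all of step 1 and x of post1_center in the frame of tray_in between -0.082 and 0.082 m and y of post1_center in the frame of tray_in between -0.102 and 0.102 m and z of post1_center in the frame of tray_in between 0.026 and 0.04 m and angle between each of post1_center, post2_center, post3_center's own z axis and vertical below 0.1 rad and x of post2_center in the frame of tray_in between -0.082 and 0.082 m and y of post2_center in the frame of tray_in between -0.102 and 0.102 m and z of post2_center in the frame of tray_in between 0.026 and 0.04 m and x of post3_center in the frame of tray_in between -0.082 and 0.082 m and y of post3_center in the frame of tray_in between -0.102 and 0.102 m and z of post3_center in the frame of tray_in between 0.026 and 0.04 m and value of joint valve above 1.45 rad and linear speed of each of packer_narrow, packer_middle, packer_wide, post1, post2, post3 below 0.02 m/s); the robot touches nothing.
It fails at once if a thing that is not part of the job is moved more than 4 cm (distance of any of objective, mirror_mount, driver, base_plate, screw_box, lens_tube from where it was at the start of the episode above 0.04 m).
Of packer_narrow, packer_middle, packer_wide only 2 to 3 are there at a start; the rules pass over those that are not, and their reading is None.
Of post1, post2, post3 only 2 to 3 are there at a start; the rules pass over those that are not, and their reading is None.
At some moment in a run one of packer_narrow, packer_middle, packer_wide may be knocked a few centimetres aside while the robot is not near it.
It also fails if it takes over 210 s, if anything falls off the work surface, if the arm or the gripper's body presses on something with over 40 N, if the wrist force passes 120 N, or if a joint passes its speed limit or range.

### The arm

A 6-joint arm with a two-finger parallel gripper is mounted at the origin on the work surface. World frame = base frame: x ahead of the robot, y to its left, z up, the work surface at z = 0. Lengths are in mm, angles in rad, forces in N, time in s.
With the tool pointing down it reaches from about 250 to 775 mm from the base axis. Payload 4 kg.
Tool frame: the origin (TCP) lies midway between the tips of the shut fingers; the grasp point (between the pads) lies 19 mm behind it; z points along the fingers, y is the line along which they close (so a half turn about z gives the same grasp; the last joint's range is limited). The gripper opens to 85 mm and grips with 20 to 120 N. Pads are 22 mm wide; open, the fingers measure 114 mm over their backs; the gripper's body (76 mm by 85 mm) begins 54 mm behind the grasp point. The pads swing forward as they close: fully open they stand 13 mm farther back than shut.
Start: joints at [-1.332, 0.087, 1.371, -0, 1.684, -0.103], TCP at [184.349, -518.205, 194.741] pointing down, gripper open.
Joint ranges: [-3.1, 3.1], [-0.76, 2.03], [0.27, 2.55], [-1.08, 4.22], [0.17, 2.65], [-2.57, 2.57]. Speed limits (rad/s): [2.79, 2.79, 3.14, 3.14, 3.14, 3.14].

### API

Orientations are given as a unit quaternion [x, y, z, w].
In Python, from rig import bot gives the robot as it stands. The module is installed in compiled form; this text tells all that it offers.
- The arm moves only by the tool play_rows, never from a script. Its argument "series" is a list of rows, each an object of numbers: "ax", "ay", "az": the turn, a rotation vector about the tool's x, y, z as a fraction of full scale; "dx", "dy", "dz": the shift along the tool's x, y, z as a fraction of full scale; "fingers": the opening, from 0 (shut) to 1 (fully open). A call has 1 to 12 rows; each row is the pose to reach, as a shift and turn from the pose commanded when the call began, along the tool's axes at that moment; what a row does not reach only later rows make up. Full scale, the value 1, is 0.15 m for a shift and 90 degrees for a turn. A row lasts 1/8 s, in which the tool goes at most 62.5 mm and 10.7 degrees, less where a joint would pass 70% of its speed; a pose out of reach is approached as far as the arm can. A call with a number of a shift or a turn outside -1 to 1 is refused whole. A call with a gripper value outside its range is refused whole. The fingers move at their own pace and stop on an object; "force" is the grip in N (left out, the last holds). Time passes only in rows, so rows that repeat a pose let the fingers close. It gives the time, the measured TCP pose, the force, the opening and the grip force at its end, in the units of the state.
- bot.state(): the state, without advancing time (a new reading comes with each control period).
- bot.capture(name): name is "side" or "top"; returns a dict with "frame" (400x640x3 uint8, red, green, blue), "intrinsics" (3x3 intrinsics, pixels), "origin" and "orientation" of the camera in the world. Camera axes: x right, y up, looking along -z (the intrinsics and any distortion apply to the point x, -y, -z); pixel columns grow to the right and rows downward; lengths in mm; the calibration is good to about 2 mm. A picture is of the moment at which its call begins. There is no depth.
- bot.finish_job(): hands the job in; it is judged then, once.
The state is a dict: "time_s": time; "joint_positions": joint angles; "qd": joint speeds; "joint_efforts": joint torques, N m; "position": TCP position; "eef_rot": TCP orientation; "contact_force": force on the tool from outside, world axes, zero at the start; "wrist_torque": the same for the moment, N m; "opening": finger opening in mm; "gripper_force": force on a finger pad.
Only numpy, scipy, OpenCV 4.12 (cv2) and the standard library are available. Lean on these libraries where they do the work, as an engineer would, in place of code of your own. Each camera call takes 0.05 s, during which the arm holds its last target. There are 200 camera calls.

## Working session

There is one attempt and no reset: what is moved stays moved. The work goes in short steps, Python scripts to look and compute and a tool call to move; the robot and the scene stay as the last step left them, time stands still between calls to the robot, and variables do not carry over. Pictures are saved under pics/ and viewed, at most 14 in all, crops included, and the job is handed in when it is done.

Besides the shell and the picture viewer there is one more tool, called after "Emit:" by a JSON object that holds its "api" and its "payload", one argument or row to a line. play_rows: Moves the arm, as the interface text tells. Shift numbers are shares of 0.15 m and turn numbers shares of 90 degrees, none past 1 either way. Its arguments: {"type":"object","properties":{"series":{"type":"array","items":{"type":"object","properties":{"ax":{"type":"number","minimum":-1,"maximum":1},"ay":{"type":"number","minimum":-1,"maximum":1},"az":{"type":"number","minimum":-1,"maximum":1},"dx":{"type":"number","minimum":-1,"maximum":1},"dy":{"type":"number","minimum":-1,"maximum":1},"dz":{"type":"number","minimum":-1,"maximum":1},"fingers":{"type":"number"}}}},"force":{"type":"number"}},"required":["series"]}

```bash
mkdir -p pics
cat > h.py <<'E'
import numpy as np, cv2
from rig import bot
from scipy.spatial.transform import Rotation as R
def cap(n,save=None):
    c=bot.capture(n); 
    if save: cv2.imwrite('pics/'+save,c['frame'][:,:,::-1])
    return c
def ray(c,uv):
    uv=np.atleast_2d(uv).astype(float); K=np.array(c['intrinsics'])
    d=np.c_[(uv[:,0]-K[0,2])/K[0,0],-(uv[:,1]-K[1,2])/K[1,1],-np.ones(len(uv))]
    return np.array(c['origin']),R.from_quat(c['orientation']).apply(d)
def onz(c,uv,z):
    o,d=ray(c,uv); return (o+d*((z-o[2])/d[:,2])[:,None])
def proj(c,P):
    K=np.array(c['intrinsics']); p=R.from_quat(c['orientation']).inv().apply(np.atleast_2d(P)-np.array(c['origin']))
    return np.c_[K[0,2]+K[0,0]*p[:,0]/-p[:,2],K[1,2]+K[1,1]*-p[:,1]/-p[:,2]]
def tri(c1,u1,c2,u2):
    o1,d1=ray(c1,u1);o2,d2=ray(c2,u2);d1=d1[0];d2=d2[0]
    s=np.linalg.lstsq(np.c_[d1,-d2],o2-o1,rcond=None)[0]
    return (o1+s[0]*d1+o2+s[1]*d2)/2,np.linalg.norm(o1+s[0]*d1-o2-s[1]*d2)
E
python3 - <<'E'
from h import *
for n in('top','side'):
    c=cap(n,n+'0.png'); print({k:v for k,v in c.items() if k!='frame'})
print(bot.state())
E
```

```text
{'intrinsics': array([[366.22443516,   0.        , 318.50509323],
       [  0.        , 366.22443516, 202.72012518],
       [  0.        ,   0.        ,   1.        ]]), 'origin': array([ 331.28161616,  -26.4327556 , 1152.76517827]), 'orientation': array([ 0.06343593, -0.0418082 , -0.70170753,  0.70840279])}
{'intrinsics': array([[508.86724191,   0.        , 317.02410731],
       [  0.        , 508.86724191, 198.51604732],
       [  0.        ,   0.        ,   1.        ]]), 'origin': array([157.88268071, 818.53501814, 888.50850225]), 'orientation': array([-0.08385364,  0.39761111,  0.89532604, -0.18238763])}
{'time_s': 0.1, 'joint_positions': array([-1.33212228e+00,  8.79294860e-02,  1.37213615e+00, -2.70376032e-06,
        1.68362059e+00, -1.03086030e-01]), 'qd': array([ 0.00015452, -0.00127156, -0.00384936,  0.00016638,  0.00011091,
        0.001097  ]), 'joint_efforts': array([ 2.34560750e-03, -3.53016543e+01, -3.14218104e+01, -9.62846434e-05,
        7.97012384e-03, -6.06882267e-06]), 'position': array([ 184.20446969, -517.66573879,  193.6130623 ]), 'eef_rot': array([ 9.85434984e-01,  1.70049392e-01, -7.22518914e-05, -1.04429135e-03]), 'contact_force': array([-0.25234677, -0.05691724,  0.17902616]), 'wrist_torque': array([-0.01175519, -0.00219963, -0.00873281]), 'gripper_force': 0.0, 'opening': 84.95093377985167}
```

View pics/top0.png

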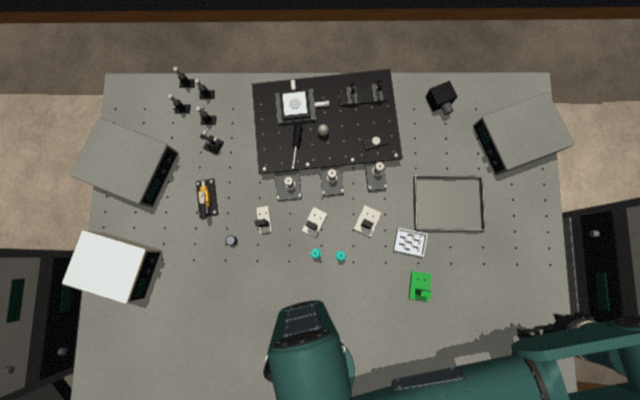

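View pics/side0.png

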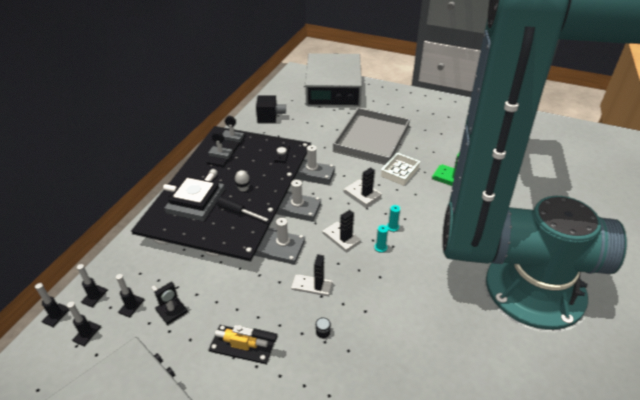

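The top view shows three posts on the pads near (290,183), (332,176), (378,170), and three packers near (263,220), (315,221), (367,221). The tray is at (449,204), the valve at (206,198), and the green and turquoise decoys are lower down. I'll enlarge both views.

Run:
```python
from h import *
t=cv2.imread('pics/top0.png')[150:250,190:400]; cv2.imwrite('pics/t1.png',cv2.resize(t,None,fx=3.8,fy=3.8,interpolation=cv2.INTER_CUBIC))
t=cv2.imread('pics/side0.png')[130:360,200:420]; cv2.imwrite('pics/s1.png',cv2.resize(t,None,fx=2.6,fy=2.6,interpolation=cv2.INTER_CUBIC))
```

```text
(no output)
```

View pics/t1.png

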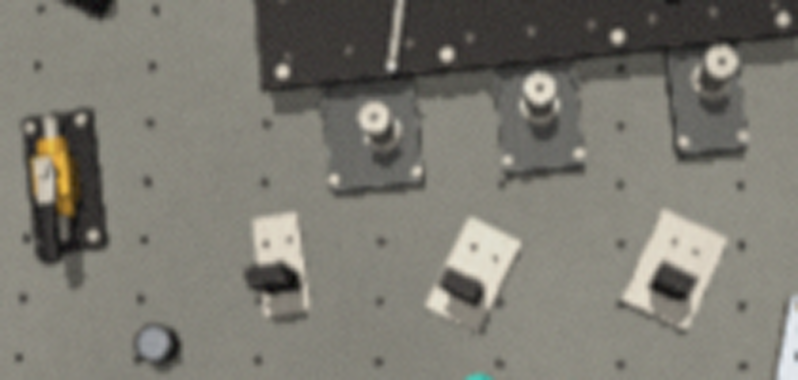

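View pics/s1.png

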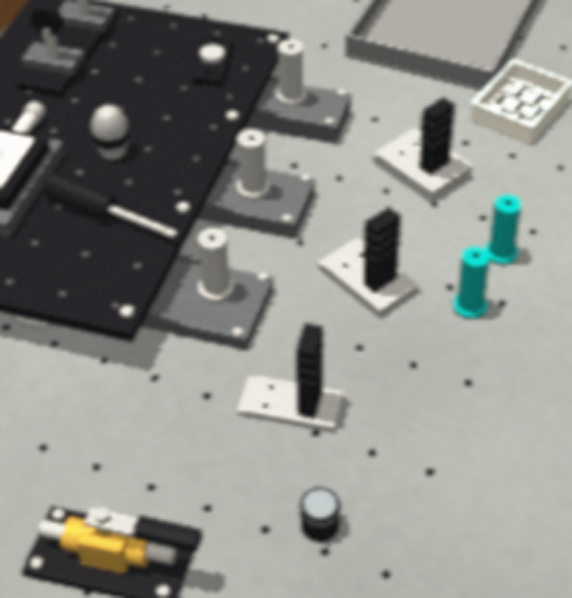

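The crops settle which is which. The pads from left to right are wide, middle and narrow, by front-edge widths of 91, 80 and 72 px. The packers from left to right are narrow, middle and wide. I'll now turn these points into positions.

Run:
```python
from h import *
np.set_printoptions(precision=1,suppress=True)
t=cap('top');s=cap('side')
T=lambda a:(np.array(a,float)+.5)/3.8-.5+[190,150]
S=lambda a:(np.array(a,float)+.5)/2.6-.5+[200,130]
W=np.linalg.norm
for n,z,a in [('wide',16,[(333,193),(424,186)]),('mid',20,[(503,178),(583,170)]),('nar',24,[(676,157),(748,150)])]:
    p=onz(t,T(a),z); print('pad',n,p.mean(0)[:2],W(p[1]-p[0]),np.degrees(np.arctan2(*(p[0]-p[1])[:2])))
for n,z,a in [('wide',16,[(245,343),(271,277)]),('mid',20,[(300,232),(315,180)]),('nar',24,[(343,138),(351,92)])]:
    p=onz(s,S(a),z); print('pad side',n,p.mean(0)[:2],W(p[1]-p[0]),np.degrees(np.arctan2(*(p[0]-p[1])[:2])))
print('plat top',onz(t,[T((263,90)),(400,159)],47)[:,:2],'side',onz(s,[S((133,338)),S((288,37))],47)[:,:2])
for n,a in [('nar',[(251,218),(295,212),(308,313),(270,320)]),('mid',[(471,217),(521,241),(485,328),(427,305)]),('wide',[(664,209),(727,240),(688,328),(622,303)])]:
    p=onz(t,T(a),{'nar':8,'mid':12,'wide':16}[n]); d=(p[0]+p[1]-p[2]-p[3])/2; nose=(p[0]+p[1])/2
    print('packer',n,'c',p.mean(0)[:2],'w',W(p[1]-p[0]),W(p[3]-p[2]),'len',W(d),'yaw',np.degrees(np.arctan2(d[1],d[0])),'h',(p.mean(0)-d/W(d)*16.5)[:2])
for n,a,b in [('nar',(271,277),(311,334)),('mid',(463,284),(385,216)),('wide',(674,278),(438,106))]:
    print('handle tri',n,tri(t,T(a),s,S(b)))
for n,a,b in [('w',(374,117),(213,239)),('m',(540,88),(251,137)),('n',(721,61),(290,47))]:
    print('post top',n,tri(t,T(a),s,S(b)), )
print('tray',onz(t,[(415,178),(483,177),(484,231),(414,229)],34)[:,:2])
print('valve screw',tri(t,T((43,170)),s,S((98,518))),'leverend top',tri(t,T((48,255)),s,S((198,535))))
g=lambda c,m:None
```

```text
pad wide [511.4 101.9] 75.82993998543355 -4.84649047275428
pad mid [524.6 -34.4] 66.29639045891481 -6.175355304690365
pad nar [ 541.9 -172.9] 59.24109243013002 -6.012818821011762
pad side wide [512.8 105.7] 81.50123541882002 -8.219891644179807
pad side mid [523.5 -31.2] 74.14171797090233 -11.894927759941744
pad side nar [ 538. -169.] 75.42545284833426 -15.534731563965774
plat top [[ 588.2  195. ]
 [ 635.5 -241.8]] side [[ 583.4  201.5]
 [ 635.6 -240.5]]
packer nar c [448.2 182.5] w 37.13366687036975 31.911123060207462 len 86.03938942558148 yaw 10.879404626971363 h [432.  179.4]
packer mid c [443.4  20.2] w 45.99362367952969 51.288233218862516 len 79.3168608759282 yaw -23.798146027491963 h [428.3  26.8]
packer wide c [ 446.7 -142.9] w 57.12908696663296 56.95460485650134 len 82.11927939449575 yaw -24.127152527715328 h [ 431.6 -136.1]
handle tri nar (array([431.6, 174.9,  91.2]), np.float64(1.696305775184356))
handle tri mid (array([426. ,  26.6,  93. ]), np.float64(1.109480868377391))
handle tri wide (array([ 432.1, -133.9,   94.5]), np.float64(0.5870138759424811))
post top w (array([558.1,  99.2,  80.6]), np.float64(1.9278904366914327))
post top m (array([581.3, -31.2,  87. ]), np.float64(0.5536246374380585))
post top n (array([ 603. , -172.3,   89.3]), np.float64(0.4549341323915445))
tray [[ 578.7 -289.2]
 [ 582.9 -497.3]
 [ 416.5 -491.2]
 [ 420.6 -281.9]]
valve screw (array([519.5, 370.2,  54.2]), np.float64(0.15231897670082686)) leverend top (array([446.5, 358.6,  60.9]), np.float64(6.4268389507669585))
```

Everything needed is located. I'll go above the post on the narrow pad first, turning the tool to the platform's yaw of about 6.2°.

Emit:
{"api": "play_rows", "payload": {
  "series": [
    {"dx":0.99,"dy":-0.48,"az":0.149,"fingers":0.75},
    {"dx":0.99,"dy":-0.48,"az":0.149,"fingers":0.75},
    {"dx":0.99,"dy":-0.48,"az":0.149,"fingers":0.75},
    {"dx":0.99,"dy":-0.48,"az":0.149,"fingers":0.75}
  ],
  "force": 50
}}

```text
$.series[0]: bad value
```

Emit:
{"api": "play_rows", "payload": {
  "series": [
    {"dx":0.98,"dy":-0.64,"fingers":0.75},
    {"dx":0.98,"dy":-0.64,"fingers":0.75},
    {"dx":0.98,"dy":-0.64,"fingers":0.75},
    {"dx":0.98,"dy":-0.64,"fingers":0.75}
  ]
}}

```text
$.series[0]: bad value
```

```bash
cat >> h.py <<'E'
PS=6.2
def to(p,yaw=None):
    s=bot.state(); r=R.from_quat(s['eef_rot']); X=r.as_matrix()[:,0]; psi=np.degrees(np.arctan2(X[1],X[0]))
    d=r.inv().apply(np.array(p,float)-s['position'])/150
    print('t',round(s['time_s'],1),'pos',np.round(s['position'],1),'psi',round(psi,2),'open',round(s['opening'],1),'F',np.round(s['contact_force'],1),'q6',round(s['joint_positions'][5],2))
    print('  d/150:',np.round(d,3),'az',None if yaw is None else round((psi-yaw)/90,3))
E
python3 -c "
from h import *
to([603,-172,200],6.2);to([603,-172,53])"
```

```text
t 0.2 pos [ 184.3 -517.8  194. ] psi 19.58 open 85.5 F [0.9 0.5 0.4] q6 -0.1
  d/150: [ 3.403 -1.237 -0.038] az 0.149
t 0.2 pos [ 184.3 -517.8  194. ] psi 19.58 open 85.5 F [0.9 0.5 0.4] q6 -0.1
  d/150: [ 3.403 -1.235  0.942] az None
```

The rows were refused, so perhaps every key has to be present.

Emit:
{"api": "play_rows", "payload": {
  "series": [
    {"dx":0.99,"dy":-0.48,"dz":0,"ax":0,"ay":0,"az":0.149,"fingers":0.75},
    {"dx":0.99,"dy":-0.48,"dz":0,"ax":0,"ay":0,"az":0.149,"fingers":0.75},
    {"dx":0.99,"dy":-0.48,"dz":0,"ax":0,"ay":0,"az":0.149,"fingers":0.75},
    {"dx":0.99,"dy":-0.48,"dz":0,"ax":0,"ay":0,"az":0.149,"fingers":0.75}
  ],
  "force": 50
}}

```text
time_s: 0.7
position: [301.9, -398.5, 194.8]
eef_rot: [0.998, 0.056, 0.0, -0.0]
contact_force: [-0.6, -0.1, -0.0]
opening: 63.9
gripper_force: 0.0
```

Emit:
{"api": "play_rows", "payload": {
  "series": [
    {"dx":0.98,"dy":-0.64,"dz":0,"ax":0,"ay":0,"az":0,"fingers":0.75},
    {"dx":0.98,"dy":-0.64,"dz":0,"ax":0,"ay":0,"az":0,"fingers":0.75},
    {"dx":0.98,"dy":-0.64,"dz":0,"ax":0,"ay":0,"az":0,"fingers":0.75},
    {"dx":0.98,"dy":-0.64,"dz":0,"ax":0,"ay":0,"az":0,"fingers":0.75}
  ]
}}

```text
time_s: 1.2
position: [437.5, -288.0, 194.2]
eef_rot: [0.998, 0.056, -0.0, -0.0]
contact_force: [-0.0, 0.0, 0.2]
opening: 64.1
gripper_force: 0.0
```

```bash
python3 -c "
from h import *
to([603,-172,200],6.2);to([603,-172,53])"
```

```text
t 1.2 pos [ 437.5 -288.   194.2] psi 6.42 open 64.1 F [-0.   0.   0.2] q6 0.77
  d/150: [ 1.183 -0.645 -0.039] az 0.002
t 1.2 pos [ 437.5 -288.   194.2] psi 6.42 open 64.1 F [-0.   0.   0.2] q6 0.77
  d/150: [ 1.183 -0.644  0.941] az None
```

Emit:
{"api": "play_rows", "payload": {
  "series": [
    {"dx":0.6,"dy":-0.33,"dz":0,"ax":0,"ay":0,"az":0,"fingers":0.75},
    {"dx":0.6,"dy":-0.33,"dz":0,"ax":0,"ay":0,"az":0,"fingers":0.75}
  ]
}}

```text
time_s: 1.45
position: [520.4, -231.4, 194.4]
eef_rot: [0.999, 0.053, -0.0, 0.0]
contact_force: [-0.4, -1.6, -0.0]
opening: 64.0
gripper_force: 0.0
```

Emit:
{"api": "play_rows", "payload": {
  "series": [
    {"dx":0.583,"dy":-0.315,"dz":0,"ax":0,"ay":0,"az":0,"fingers":0.75},
    {"dx":0.583,"dy":-0.315,"dz":0,"ax":0,"ay":0,"az":0,"fingers":0.75},
    {"dx":0.583,"dy":-0.315,"dz":0.5,"ax":0,"ay":0,"az":0,"fingers":0.75},
    {"dx":0.583,"dy":-0.315,"dz":0.8,"ax":0,"ay":0,"az":0,"fingers":0.75},
    {"dx":0.583,"dy":-0.315,"dz":0.94,"ax":0,"ay":0,"az":0,"fingers":0.75},
    {"dx":0.583,"dy":-0.315,"dz":0.94,"ax":0,"ay":0,"az":0,"fingers":0.75}
  ]
}}

```text
time_s: 2.2
position: [599.3, -175.4, 50.4]
eef_rot: [0.999, 0.053, -0.003, -0.001]
contact_force: [0.4, -0.1, 0.7]
opening: 63.7
gripper_force: 0.0
```

Emit:
{"api": "play_rows", "payload": {
  "series": [
    {"dx":0,"dy":0,"dz":0,"ax":0,"ay":0,"az":0,"fingers":0},
    {"dx":0,"dy":0,"dz":0,"ax":0,"ay":0,"az":0,"fingers":0},
    {"dx":0,"dy":0,"dz":0,"ax":0,"ay":0,"az":0,"fingers":0},
    {"dx":0,"dy":0,"dz":0,"ax":0,"ay":0,"az":0,"fingers":0},
    {"dx":0,"dy":0,"dz":0,"ax":0,"ay":0,"az":0,"fingers":0}
  ]
}}

```text
time_s: 2.82
position: [602.1, -174.0, 54.0]
eef_rot: [0.999, 0.054, 0.0, 0.0]
contact_force: [0.3, -0.0, 0.1]
opening: -0.4
gripper_force: 0.0
```

```bash
python3 -c "
from h import *
to([540,-340,53])"
```

```text
t 2.8 pos [ 602.1 -174.    54. ] psi 6.18 open -0.4 F [ 0.3 -0.   0.1] q6 1.09
  d/150: [-0.531  1.055  0.007] az None
```

The grip closed on nothing, so I'll take a look.

Run:
```python
from h import *
t=cap('top')['frame'][130:250,190:420,::-1];s=cap('side')['frame'][60:340,150:450,::-1]
a=cv2.resize(t,(460,240));a=cv2.resize(t,None,fx=3.4,fy=3.4,interpolation=cv2.INTER_CUBIC)
cv2.imwrite('pics/t2.png',a);cv2.imwrite('pics/s2.png',cv2.resize(s,None,fx=2.1,fy=2.1,interpolation=cv2.INTER_CUBIC))
```

```text
(no output)
```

View pics/s2.png

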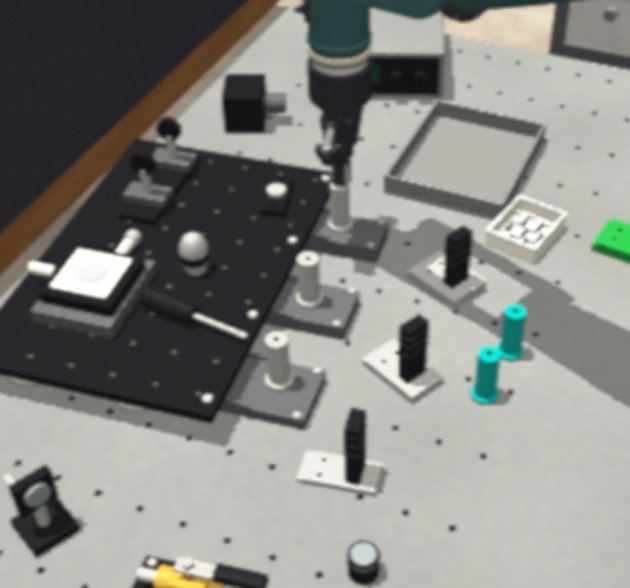

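Run:
```python
from h import *
t=cap('top');s=cap('side');p=bot.state()['position']
print(proj(t,[p,[603,-172,90]]),proj(s,[p,[603,-172,90]]),(proj(s,[p])-[150,60])*2.1,(proj(t,[p])-[190,130])*3.4)
```

```text
[[378.37675181 169.00056436]
 [379.30624723 165.70821336]] [[311.94343972 158.24680056]
 [311.10216897 147.60456667]] [[340.08122341 206.31828118]] [[640.48095616 132.60191884]]
```

View pics/t2.png

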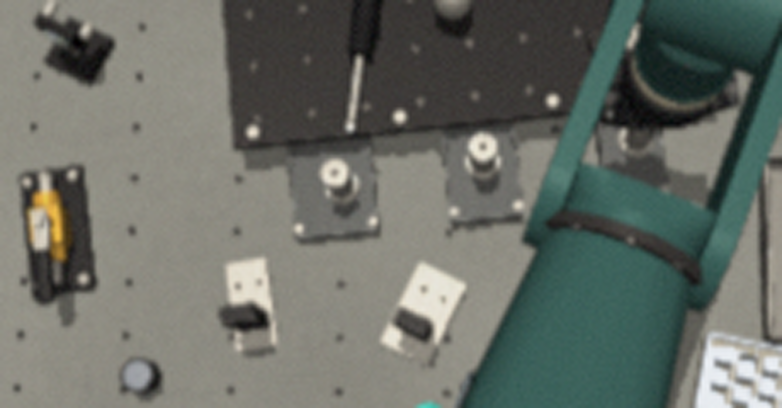

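Run:
```python
from h import *
s=cap('side')['frame'][60:190,250:400,::-1]
cv2.imwrite('pics/s3.png',cv2.resize(s,None,fx=4.5,fy=4.5,interpolation=cv2.INTER_CUBIC))
```

```text
(no output)
```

View pics/s3.png

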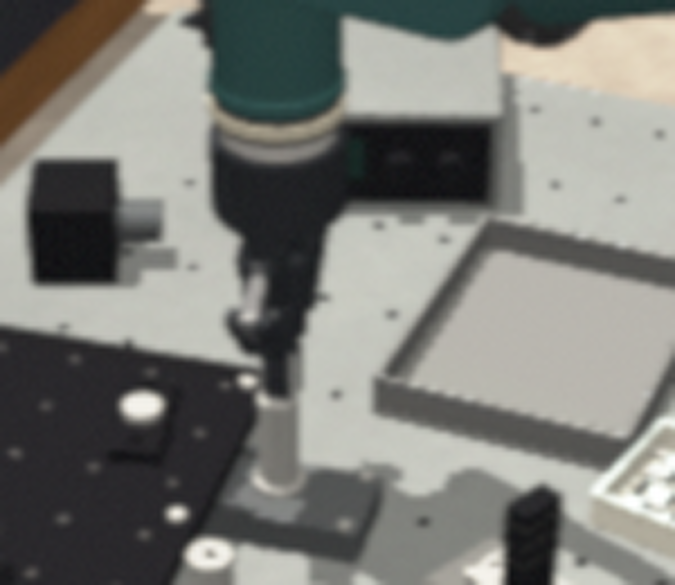

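The fingers look as if they end at the post's top even though the TCP reads z = 54. I'll lift straight up and compare the visible fingertip with its expected projection.

Emit:
{"api": "play_rows", "payload": {
  "series": [
    {"dx":0,"dy":0,"dz":-0.2,"ax":0,"ay":0,"az":0,"fingers":0},
    {"dx":0,"dy":0,"dz":-0.6,"ax":0,"ay":0,"az":0,"fingers":0},
    {"dx":-0.4,"dy":0,"dz":-0.6,"ax":0,"ay":0,"az":0,"fingers":0},
    {"dx":-0.4,"dy":0,"dz":-0.6,"ax":0,"ay":0,"az":0,"fingers":0},
    {"dx":-0.4,"dy":0,"dz":-0.6,"ax":0,"ay":0,"az":0,"fingers":0}
  ]
}}

```text
time_s: 3.7
position: [542.4, -180.5, 143.7]
eef_rot: [0.999, 0.054, 0.0, 0.0]
contact_force: [-1.0, 0.2, -0.7]
opening: 0.3
gripper_force: 0.0
```

Run:
```python
from h import *
c=cap('side');st=bot.state();p=st['position'];f=c['frame'][60:190,250:400,::-1]
f=cv2.resize(f,None,fx=4.5,fy=4.5,interpolation=cv2.INTER_CUBIC)
r=R.from_quat(st['eef_rot'])
for dz,col in((0,(0,0,255)),(-60,(0,255,0))):
    q=(proj(c,[p+r.apply([0,0,dz])])[0]-[250,60])*4.5; print(q); cv2.circle(f,tuple(int(v) for v in q),4,col,1)
print(p,st['opening'],st['eef_rot'],st['joint_positions'])
cv2.imwrite('pics/s4.png',f)
```

```text
[377.23970129 333.30666761]
[379.17802098 242.61126608]
[ 542.9344274  -180.57162559  143.77178838] 0.08696570726892346 [9.98548096e-01 5.38659662e-02 3.86441889e-04 9.62108804e-05] [-4.20274750e-01  1.50871030e-01  1.40120785e+00  1.81733374e-04
  1.58873830e+00  1.04274080e+00]
```

View pics/s4.png

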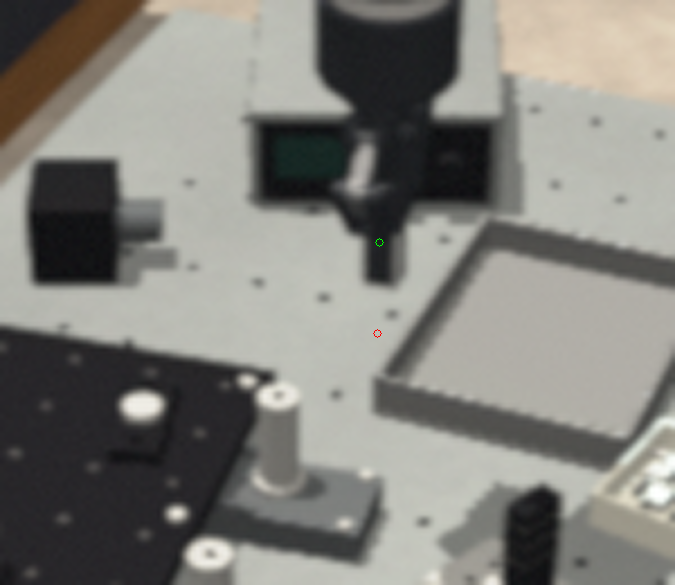

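The visible fingertips are about 50 px, or 33 mm, above the reported TCP's projection. I'll check this by touching a clear patch of table.

Emit:
{"api": "play_rows", "payload": {
  "series": [
    {"dx":-0.45,"dy":0.32,"dz":0,"ax":0,"ay":0,"az":0,"fingers":0},
    {"dx":-0.45,"dy":0.32,"dz":0.1,"ax":0,"ay":0,"az":0,"fingers":0},
    {"dx":-0.45,"dy":0.32,"dz":0.5,"ax":0,"ay":0,"az":0,"fingers":0},
    {"dx":-0.45,"dy":0.32,"dz":0.8,"ax":0,"ay":0,"az":0,"fingers":0},
    {"dx":-0.45,"dy":0.32,"dz":0.91,"ax":0,"ay":0,"az":0,"fingers":0},
    {"dx":-0.45,"dy":0.32,"dz":0.93,"ax":0,"ay":0,"az":0,"fingers":0},
    {"dx":-0.45,"dy":0.32,"dz":0.93,"ax":0,"ay":0,"az":0,"fingers":0}
  ]
}}

```text
time_s: 4.62
position: [482.2, -236.4, 6.2]
eef_rot: [0.999, 0.054, 0.002, 0.001]
contact_force: [0.6, 0.2, -0.2]
opening: -0.5
gripper_force: 0.0
```

Emit:
{"api": "play_rows", "payload": {
  "series": [
    {"dx":0,"dy":0,"dz":0.01,"ax":0,"ay":0,"az":0,"fingers":0},
    {"dx":0,"dy":0,"dz":0.03,"ax":0,"ay":0,"az":0,"fingers":0},
    {"dx":0,"dy":0,"dz":0.04,"ax":0,"ay":0,"az":0,"fingers":0},
    {"dx":0,"dy":0,"dz":0.04,"ax":0,"ay":0,"az":0,"fingers":0}
  ]
}}

```text
time_s: 5.12
position: [480.2, -235.4, -1.9]
eef_rot: [0.999, 0.054, -0.0, -0.0]
contact_force: [0.2, 0.2, 0.0]
opening: -0.2
gripper_force: 0.0
```

Run:
```python
from h import *
c=cap('side');p=bot.state()['position'];q=proj(c,[p])[0]; print(p,q,bot.state()['contact_force'])
x,y=int(q[0]),int(q[1]);f=c['frame'][y-50:y+30,x-60:x+60,::-1].copy();f[50,60]=(0,0,255)
cv2.imwrite('pics/s5.png',cv2.resize(f,None,fx=4,fy=4,interpolation=cv2.INTER_NEAREST))
```

```text
[ 480.25907094 -235.4767166    -1.84715058] [361.30749671 172.07141079] [0.40794717 1.06196714 0.66244053]
```

View pics/s5.png

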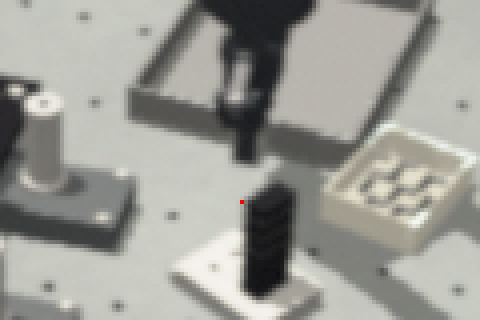

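Confirmed: the real tips are about 30 mm above the reported TCP. I'll creep down to find the contact height.

Emit:
{"api": "play_rows", "payload": {
  "series": [
    {"dx":0,"dy":0,"dz":0.08,"ax":0,"ay":0,"az":0,"fingers":0},
    {"dx":0,"dy":0,"dz":0.12,"ax":0,"ay":0,"az":0,"fingers":0},
    {"dx":0,"dy":0,"dz":0.13,"ax":0,"ay":0,"az":0,"fingers":0},
    {"dx":0,"dy":0,"dz":0.13,"ax":0,"ay":0,"az":0,"fingers":0}
  ]
}}

```text
time_s: 5.68
position: [480.3, -235.4, -21.6]
eef_rot: [0.999, 0.054, -0.0, -0.0]
contact_force: [0.4, 0.0, 0.0]
opening: 0.0
gripper_force: 0.0
```

Emit:
{"api": "play_rows", "payload": {
  "series": [
    {"dx":0,"dy":0,"dz":0.01,"ax":0,"ay":0,"az":0,"fingers":0},
    {"dx":0,"dy":0,"dz":0.02,"ax":0,"ay":0,"az":0,"fingers":0},
    {"dx":0,"dy":0,"dz":0.02,"ax":0,"ay":0,"az":0,"fingers":0}
  ]
}}

```text
time_s: 6.05
position: [480.3, -235.5, -24.3]
eef_rot: [0.999, 0.054, -0.0, 0.0]
contact_force: [-0.1, 0.2, -0.8]
opening: -0.2
gripper_force: 0.0
```

Emit:
{"api": "play_rows", "payload": {
  "series": [
    {"dx":0,"dy":0,"dz":0.01,"ax":0,"ay":0,"az":0,"fingers":0},
    {"dx":0,"dy":0,"dz":0.02,"ax":0,"ay":0,"az":0,"fingers":0},
    {"dx":0,"dy":0,"dz":0.02,"ax":0,"ay":0,"az":0,"fingers":0}
  ]
}}

```text
time_s: 6.42
position: [480.2, -235.4, -27.5]
eef_rot: [0.999, 0.054, -0.0, -0.0]
contact_force: [-0.3, 0.8, -0.7]
opening: -0.2
gripper_force: 0.0
```

Emit:
{"api": "play_rows", "payload": {
  "series": [
    {"dx":0,"dy":0,"dz":0.01,"ax":0,"ay":0,"az":0,"fingers":0},
    {"dx":0,"dy":0,"dz":0.02,"ax":0,"ay":0,"az":0,"fingers":0},
    {"dx":0,"dy":0,"dz":0.02,"ax":0,"ay":0,"az":0,"fingers":0}
  ]
}}

```text
time_s: 6.8
position: [480.2, -235.4, -30.5]
eef_rot: [0.999, 0.054, -0.0, -0.0]
contact_force: [-0.6, -0.8, -0.2]
opening: 0.1
gripper_force: 0.0
```

Emit:
{"api": "play_rows", "payload": {
  "series": [
    {"dx":0,"dy":0,"dz":0.01,"ax":0,"ay":0,"az":0,"fingers":0},
    {"dx":0,"dy":0,"dz":0.02,"ax":0,"ay":0,"az":0,"fingers":0},
    {"dx":0,"dy":0,"dz":0.02,"ax":0,"ay":0,"az":0,"fingers":0}
  ]
}}

```text
time_s: 7.18
position: [480.2, -235.4, -33.5]
eef_rot: [0.999, 0.054, -0.0, -0.0]
contact_force: [-0.2, -0.0, 0.3]
opening: -0.0
gripper_force: 0.0
```

Emit:
{"api": "play_rows", "payload": {
  "series": [
    {"dx":0,"dy":0,"dz":0.01,"ax":0,"ay":0,"az":0,"fingers":0},
    {"dx":0,"dy":0,"dz":0.014,"ax":0,"ay":0,"az":0,"fingers":0},
    {"dx":0,"dy":0,"dz":0.014,"ax":0,"ay":0,"az":0,"fingers":0}
  ]
}}

```text
time_s: 7.55
position: [480.3, -235.5, -35.4]
eef_rot: [0.999, 0.054, -0.0, -0.0]
contact_force: [0.6, -0.4, -0.2]
opening: 0.3
gripper_force: 0.0
```

Emit:
{"api": "play_rows", "payload": {
  "series": [
    {"dx":0,"dy":0,"dz":0.01,"ax":0,"ay":0,"az":0,"fingers":0},
    {"dx":0,"dy":0,"dz":0.014,"ax":0,"ay":0,"az":0,"fingers":0},
    {"dx":0,"dy":0,"dz":0.014,"ax":0,"ay":0,"az":0,"fingers":0}
  ]
}}

```text
time_s: 7.92
position: [480.6, -235.7, -36.5]
eef_rot: [0.999, 0.054, 0.0, 0.0]
contact_force: [-1.9, 0.9, 5.2]
opening: 0.2
gripper_force: 2.6
```

Run:
```python
from h import *
c=cap('side');p=bot.state()['position'];q=proj(c,[[480,-235,0]])[0]; print(p,q)
x,y=int(q[0]),int(q[1]);f=c['frame'][y-50:y+30,x-60:x+60,::-1].copy();f[50,60]=(0,0,255)
cv2.imwrite('pics/s6.png',cv2.resize(f,None,fx=5,fy=5,interpolation=cv2.INTER_NEAREST))
```

```text
[ 480.58831211 -235.64790278  -36.50474945] [361.37393922 171.67560966]
```

View pics/s6.png

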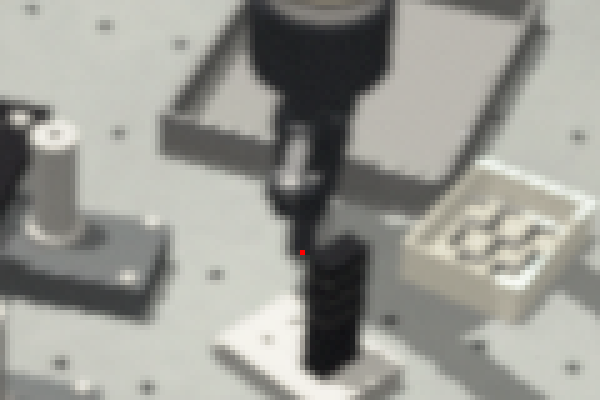

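Contact came at reported z = -36.5, so the true tip height is the reported z plus 36. The xy position agrees. I'll go back to the narrow-pad post with that correction.

Emit:
{"api": "play_rows", "payload": {
  "series": [
    {"dx":0,"dy":0,"dz":-0.3,"ax":0,"ay":0,"az":0,"fingers":0.7},
    {"dx":0,"dy":0,"dz":-0.7,"ax":0,"ay":0,"az":0,"fingers":0.7},
    {"dx":0,"dy":0,"dz":-0.91,"ax":0,"ay":0,"az":0,"fingers":0.7},
    {"dx":0.4,"dy":-0.15,"dz":-0.91,"ax":0,"ay":0,"az":0,"fingers":0.7},
    {"dx":0.857,"dy":-0.333,"dz":-0.91,"ax":0,"ay":0,"az":0,"fingers":0.7},
    {"dx":0.857,"dy":-0.333,"dz":-0.91,"ax":0,"ay":0,"az":0,"fingers":0.7},
    {"dx":0.857,"dy":-0.333,"dz":-0.91,"ax":0,"ay":0,"az":0,"fingers":0.7}
  ]
}}

```text
time_s: 8.85
position: [602.7, -171.6, 98.2]
eef_rot: [0.999, 0.055, -0.001, 0.0]
contact_force: [-0.1, 0.2, 1.5]
opening: 60.0
gripper_force: 0.0
```

Emit:
{"api": "play_rows", "payload": {
  "series": [
    {"dx":0,"dy":0,"dz":0.2,"ax":0,"ay":0,"az":0,"fingers":0.7},
    {"dx":0,"dy":0,"dz":0.4,"ax":0,"ay":0,"az":0,"fingers":0.7},
    {"dx":0,"dy":0,"dz":0.553,"ax":0,"ay":0,"az":0,"fingers":0.7},
    {"dx":0,"dy":0,"dz":0.553,"ax":0,"ay":0,"az":0,"fingers":0.7},
    {"dx":0,"dy":0,"dz":0.553,"ax":0,"ay":0,"az":0,"fingers":0},
    {"dx":0,"dy":0,"dz":0.553,"ax":0,"ay":0,"az":0,"fingers":0},
    {"dx":0,"dy":0,"dz":0.553,"ax":0,"ay":0,"az":0,"fingers":0},
    {"dx":0,"dy":0,"dz":0.553,"ax":0,"ay":0,"az":0,"fingers":0}
  ]
}}

```text
time_s: 9.85
position: [603.9, -172.9, 18.2]
eef_rot: [0.999, 0.054, 0.001, 0.001]
contact_force: [-0.9, -0.5, 6.0]
opening: 23.8
gripper_force: 49.3
```

```bash
python3 -c "
from h import *
to([540,-340,0])"
```

```text
t 9.8 pos [ 603.9 -172.9   18.2] psi 6.17 open 23.8 F [-0.9 -0.5  6. ] q6 1.09
  d/150: [-0.543  1.061  0.123] az None
```

Gripped at 23.8 mm. I'll carry it to the tray.

Emit:
{"api": "play_rows", "payload": {
  "series": [
    {"dx":0,"dy":0,"dz":-0.2,"ax":0,"ay":0,"az":0,"fingers":0},
    {"dx":0,"dy":0,"dz":-0.45,"ax":0,"ay":0,"az":0,"fingers":0},
    {"dx":-0.1,"dy":0.1,"dz":-0.6,"ax":0,"ay":0,"az":0,"fingers":0},
    {"dx":-0.3,"dy":0.35,"dz":-0.6,"ax":0,"ay":0,"az":0,"fingers":0},
    {"dx":-0.493,"dy":0.6,"dz":-0.6,"ax":0,"ay":0,"az":0,"fingers":0},
    {"dx":-0.493,"dy":0.9,"dz":-0.6,"ax":0,"ay":0,"az":0,"fingers":0}
  ]
}}

```text
time_s: 10.6
position: [541.6, -314.2, 105.1]
eef_rot: [0.999, 0.054, -0.001, -0.001]
contact_force: [1.2, -1.1, -2.2]
opening: 23.6
gripper_force: 49.3
```

Emit:
{"api": "play_rows", "payload": {
  "series": [
    {"dx":0,"dy":0.3,"dz":0,"ax":0,"ay":0,"az":0,"fingers":0},
    {"dx":0,"dy":0.3,"dz":0,"ax":0,"ay":0,"az":0,"fingers":0},
    {"dx":0,"dy":0.3,"dz":0,"ax":0,"ay":0,"az":0,"fingers":0},
    {"dx":0,"dy":0.3,"dz":0.3,"ax":0,"ay":0,"az":0,"fingers":0},
    {"dx":0,"dy":0.3,"dz":0.55,"ax":0,"ay":0,"az":0,"fingers":0},
    {"dx":0,"dy":0.3,"dz":0.67,"ax":0,"ay":0,"az":0,"fingers":0},
    {"dx":0,"dy":0.3,"dz":0.67,"ax":0,"ay":0,"az":0,"fingers":0}
  ]
}}

```text
time_s: 11.48
position: [547.9, -357.2, 4.0]
eef_rot: [0.999, 0.054, -0.001, -0.001]
contact_force: [0.1, 0.2, -1.8]
opening: 23.8
gripper_force: 49.6
```

```bash
python3 -c "
from h import *
to([550,-360,-2])"
```

```text
t 11.5 pos [ 547.9 -357.2    4. ] psi 6.24 open 23.8 F [ 0.1  0.2 -1.8] q6 0.8
  d/150: [0.012 0.02  0.04 ] az None
```

Emit:
{"api": "play_rows", "payload": {
  "series": [
    {"dx":0,"dy":0,"dz":0.02,"ax":0,"ay":0,"az":0,"fingers":0},
    {"dx":0,"dy":0,"dz":0.037,"ax":0,"ay":0,"az":0,"fingers":0},
    {"dx":0,"dy":0,"dz":0.037,"ax":0,"ay":0,"az":0,"fingers":0},
    {"dx":0,"dy":0,"dz":0.037,"ax":0,"ay":0,"az":0,"fingers":0.65},
    {"dx":0,"dy":0,"dz":0.037,"ax":0,"ay":0,"az":0,"fingers":0.65},
    {"dx":0,"dy":0,"dz":0.037,"ax":0,"ay":0,"az":0,"fingers":0.65},
    {"dx":0,"dy":0,"dz":-0.1,"ax":0,"ay":0,"az":0,"fingers":0.65},
    {"dx":0,"dy":0,"dz":-0.35,"ax":0,"ay":0,"az":0,"fingers":0.65},
    {"dx":0,"dy":0,"dz":-0.64,"ax":0,"ay":0,"az":0,"fingers":0.65},
    {"dx":0,"dy":-0.3,"dz":-0.64,"ax":0,"ay":0,"az":0,"fingers":0.65},
    {"dx":0,"dy":-0.6,"dz":-0.64,"ax":0,"ay":0,"az":0,"fingers":0.65},
    {"dx":0,"dy":-1,"dz":-0.64,"ax":0,"ay":0,"az":0,"fingers":0.65}
  ]
}}

```text
time_s: 12.98
position: [533.0, -209.5, 103.7]
eef_rot: [0.999, 0.053, 0.002, 0.001]
contact_force: [0.0, 0.6, 0.3]
opening: 55.5
gripper_force: 0.0
```

Emit:
{"api": "play_rows", "payload": {
  "series": [
    {"dx":0.2,"dy":-0.4,"dz":0,"ax":0,"ay":0,"az":0,"fingers":0.65},
    {"dx":0.4,"dy":-0.8,"dz":0,"ax":0,"ay":0,"az":0,"fingers":0.65},
    {"dx":0.45,"dy":-1,"dz":0,"ax":0,"ay":0,"az":0,"fingers":0.65},
    {"dx":0.45,"dy":-1,"dz":0,"ax":0,"ay":0,"az":0,"fingers":0.65},
    {"dx":0.45,"dy":-1,"dz":0,"ax":0,"ay":0,"az":0,"fingers":0.65}
  ]
}}

```text
time_s: 13.6
position: [583.8, -53.8, 102.8]
eef_rot: [0.999, 0.054, 0.001, 0.001]
contact_force: [-0.2, -0.1, -0.0]
opening: 55.2
gripper_force: 0.0
```

```bash
python3 -c "
from h import *
to([581,-31,14],6.2)"
```

```text
t 13.6 pos [583.8 -53.8 102.8] psi 6.19 open 55.2 F [-0.2 -0.1 -0. ] q6 1.27
  d/150: [-0.003 -0.154  0.592] az -0.0
```

Emit:
{"api": "play_rows", "payload": {
  "series": [
    {"dx":-0.003,"dy":-0.154,"dz":0,"ax":0,"ay":0,"az":0,"fingers":0.65},
    {"dx":-0.003,"dy":-0.154,"dz":0,"ax":0,"ay":0,"az":0,"fingers":0.65},
    {"dx":-0.003,"dy":-0.154,"dz":0.3,"ax":0,"ay":0,"az":0,"fingers":0.65},
    {"dx":-0.003,"dy":-0.154,"dz":0.5,"ax":0,"ay":0,"az":0,"fingers":0.65},
    {"dx":-0.003,"dy":-0.154,"dz":0.592,"ax":0,"ay":0,"az":0,"fingers":0.65},
    {"dx":-0.003,"dy":-0.154,"dz":0.592,"ax":0,"ay":0,"az":0,"fingers":0.65},
    {"dx":-0.003,"dy":-0.154,"dz":0.592,"ax":0,"ay":0,"az":0,"fingers":0},
    {"dx":-0.003,"dy":-0.154,"dz":0.592,"ax":0,"ay":0,"az":0,"fingers":0},
    {"dx":-0.003,"dy":-0.154,"dz":0.592,"ax":0,"ay":0,"az":0,"fingers":0},
    {"dx":-0.003,"dy":-0.154,"dz":0.592,"ax":0,"ay":0,"az":0,"fingers":0}
  ]
}}

```text
time_s: 14.85
position: [582.0, -31.0, 14.8]
eef_rot: [0.999, 0.054, 0.002, 0.001]
contact_force: [-0.1, -1.6, 6.3]
opening: 24.0
gripper_force: 49.2
```

Emit:
{"api": "play_rows", "payload": {
  "series": [
    {"dx":0,"dy":0,"dz":-0.2,"ax":0,"ay":0,"az":0,"fingers":0},
    {"dx":0,"dy":0,"dz":-0.45,"ax":0,"ay":0,"az":0,"fingers":0},
    {"dx":-0.1,"dy":0.1,"dz":-0.6,"ax":0,"ay":0,"az":0,"fingers":0},
    {"dx":-0.3,"dy":0.4,"dz":-0.6,"ax":0,"ay":0,"az":0,"fingers":0},
    {"dx":-0.5,"dy":0.7,"dz":-0.6,"ax":0,"ay":0,"az":0,"fingers":0},
    {"dx":-0.77,"dy":1,"dz":-0.6,"ax":0,"ay":0,"az":0,"fingers":0}
  ]
}}

```text
time_s: 15.6
position: [480.8, -192.8, 101.9]
eef_rot: [0.999, 0.055, -0.0, -0.0]
contact_force: [0.3, -0.2, -1.5]
opening: 23.7
gripper_force: 49.4
```

Emit:
{"api": "play_rows", "payload": {
  "series": [
    {"dx":0,"dy":0.4,"dz":0,"ax":0,"ay":0,"az":0,"fingers":0},
    {"dx":0,"dy":0.7,"dz":0,"ax":0,"ay":0,"az":0,"fingers":0},
    {"dx":0,"dy":1,"dz":0,"ax":0,"ay":0,"az":0,"fingers":0},
    {"dx":0,"dy":1,"dz":0,"ax":0,"ay":0,"az":0,"fingers":0},
    {"dx":0,"dy":1,"dz":0,"ax":0,"ay":0,"az":0,"fingers":0}
  ]
}}

```text
time_s: 16.23
position: [497.5, -340.2, 101.6]
eef_rot: [0.999, 0.054, -0.001, -0.001]
contact_force: [-0.8, 0.0, -1.8]
opening: 23.9
gripper_force: 49.6
```

```bash
python3 -c "
from h import *
to([500,-360,0],6.2)"
```

```text
t 16.2 pos [ 497.5 -340.2  101.6] psi 6.17 open 23.9 F [-0.8  0.  -1.8] q6 0.77
  d/150: [0.004 0.134 0.677] az -0.0
```

Emit:
{"api": "play_rows", "payload": {
  "series": [
    {"dx":0.004,"dy":0.134,"dz":0,"ax":0,"ay":0,"az":0,"fingers":0},
    {"dx":0.004,"dy":0.134,"dz":0.3,"ax":0,"ay":0,"az":0,"fingers":0},
    {"dx":0.004,"dy":0.134,"dz":0.55,"ax":0,"ay":0,"az":0,"fingers":0},
    {"dx":0.004,"dy":0.134,"dz":0.66,"ax":0,"ay":0,"az":0,"fingers":0},
    {"dx":0.004,"dy":0.134,"dz":0.682,"ax":0,"ay":0,"az":0,"fingers":0},
    {"dx":0.004,"dy":0.134,"dz":0.682,"ax":0,"ay":0,"az":0,"fingers":0},
    {"dx":0.004,"dy":0.134,"dz":0.682,"ax":0,"ay":0,"az":0,"fingers":0.65},
    {"dx":0.004,"dy":0.134,"dz":0.682,"ax":0,"ay":0,"az":0,"fingers":0.65},
    {"dx":0.004,"dy":0.134,"dz":0.682,"ax":0,"ay":0,"az":0,"fingers":0.65},
    {"dx":0.004,"dy":0.134,"dz":0.5,"ax":0,"ay":0,"az":0,"fingers":0.65},
    {"dx":0.004,"dy":0.134,"dz":0.2,"ax":0,"ay":0,"az":0,"fingers":0.65},
    {"dx":0.004,"dy":0.134,"dz":0,"ax":0,"ay":0,"az":0,"fingers":0.65}
  ]
}}

```text
time_s: 17.73
position: [501.4, -361.7, 105.6]
eef_rot: [0.999, 0.054, 0.001, 0.001]
contact_force: [0.9, -0.2, -1.1]
opening: 55.3
gripper_force: 0.0
```

Emit:
{"api": "play_rows", "payload": {
  "series": [
    {"dx":0,"dy":-0.4,"dz":0,"ax":0,"ay":0,"az":0,"fingers":0.65},
    {"dx":0,"dy":-0.8,"dz":0,"ax":0,"ay":0,"az":0,"fingers":0.65},
    {"dx":0,"dy":-1,"dz":0,"ax":0,"ay":0,"az":0,"fingers":0.65}
  ]
}}

```text
time_s: 18.1
position: [484.2, -209.4, 103.3]
eef_rot: [0.999, 0.055, 0.0, -0.0]
contact_force: [0.6, -0.6, -0.3]
opening: 55.6
gripper_force: 0.0
```

Emit:
{"api": "play_rows", "payload": {
  "series": [
    {"dx":0,"dy":-0.4,"dz":0,"ax":0,"ay":0,"az":0,"fingers":0.65},
    {"dx":0,"dy":-0.8,"dz":0,"ax":0,"ay":0,"az":0,"fingers":0.65},
    {"dx":0,"dy":-1,"dz":0,"ax":0,"ay":0,"az":0,"fingers":0.65}
  ]
}}

```text
time_s: 18.48
position: [468.0, -60.3, 103.2]
eef_rot: [0.998, 0.055, 0.0, -0.0]
contact_force: [-0.4, -0.8, -0.1]
opening: 55.3
gripper_force: 0.0
```

Emit:
{"api": "play_rows", "payload": {
  "series": [
    {"dx":0.3,"dy":-0.3,"dz":0,"ax":0,"ay":0,"az":0,"fingers":0.65},
    {"dx":0.5,"dy":-0.6,"dz":0,"ax":0,"ay":0,"az":0,"fingers":0.65},
    {"dx":0.71,"dy":-0.9,"dz":0,"ax":0,"ay":0,"az":0,"fingers":0.65},
    {"dx":0.71,"dy":-0.9,"dz":0,"ax":0,"ay":0,"az":0,"fingers":0.65},
    {"dx":0.71,"dy":-0.9,"dz":0,"ax":0,"ay":0,"az":0,"fingers":0.65}
  ]
}}

```text
time_s: 19.1
position: [559.6, 82.6, 102.7]
eef_rot: [0.999, 0.054, -0.0, 0.0]
contact_force: [0.1, 0.0, -0.2]
opening: 55.5
gripper_force: 0.0
```

```bash
python3 -c "
from h import *
to([558,99,10],6.2)"
```

```text
t 19.1 pos [559.6  82.6 102.7] psi 6.21 open 55.5 F [ 0.1  0.  -0.2] q6 1.51
  d/150: [ 0.001 -0.11   0.618] az 0.0
```

Emit:
{"api": "play_rows", "payload": {
  "series": [
    {"dx":0,"dy":-0.11,"dz":0,"ax":0,"ay":0,"az":0,"fingers":0.65},
    {"dx":0,"dy":-0.11,"dz":0,"ax":0,"ay":0,"az":0,"fingers":0.65},
    {"dx":0,"dy":-0.11,"dz":0.3,"ax":0,"ay":0,"az":0,"fingers":0.65},
    {"dx":0,"dy":-0.11,"dz":0.5,"ax":0,"ay":0,"az":0,"fingers":0.65},
    {"dx":0,"dy":-0.11,"dz":0.618,"ax":0,"ay":0,"az":0,"fingers":0.65},
    {"dx":0,"dy":-0.11,"dz":0.618,"ax":0,"ay":0,"az":0,"fingers":0.65},
    {"dx":0,"dy":-0.11,"dz":0.618,"ax":0,"ay":0,"az":0,"fingers":0},
    {"dx":0,"dy":-0.11,"dz":0.618,"ax":0,"ay":0,"az":0,"fingers":0},
    {"dx":0,"dy":-0.11,"dz":0.618,"ax":0,"ay":0,"az":0,"fingers":0},
    {"dx":0,"dy":-0.11,"dz":0.618,"ax":0,"ay":0,"az":0,"fingers":0}
  ]
}}

```text
time_s: 20.35
position: [559.7, 99.2, 12.1]
eef_rot: [0.999, 0.054, 0.002, 0.0]
contact_force: [0.4, -1.1, 6.1]
opening: 23.7
gripper_force: 49.2
```

Emit:
{"api": "play_rows", "payload": {
  "series": [
    {"dx":0,"dy":0,"dz":-0.2,"ax":0,"ay":0,"az":0,"fingers":0},
    {"dx":0,"dy":0,"dz":-0.45,"ax":0,"ay":0,"az":0,"fingers":0},
    {"dx":-0.1,"dy":0.1,"dz":-0.65,"ax":0,"ay":0,"az":0,"fingers":0},
    {"dx":-0.4,"dy":0.4,"dz":-0.65,"ax":0,"ay":0,"az":0,"fingers":0},
    {"dx":-0.7,"dy":0.7,"dz":-0.65,"ax":0,"ay":0,"az":0,"fingers":0},
    {"dx":-1,"dy":1,"dz":-0.65,"ax":0,"ay":0,"az":0,"fingers":0}
  ]
}}

```text
time_s: 21.1
position: [425.3, -64.3, 106.8]
eef_rot: [0.999, 0.054, -0.001, 0.0]
contact_force: [0.5, -0.6, -2.4]
opening: 23.8
gripper_force: 49.4
```

Emit:
{"api": "play_rows", "payload": {
  "series": [
    {"dx":0,"dy":0.4,"dz":0,"ax":0,"ay":0,"az":0,"fingers":0},
    {"dx":0,"dy":0.7,"dz":0,"ax":0,"ay":0,"az":0,"fingers":0},
    {"dx":0,"dy":1,"dz":0,"ax":0,"ay":0,"az":0,"fingers":0}
  ]
}}

```text
time_s: 21.48
position: [442.6, -213.6, 106.8]
eef_rot: [0.999, 0.054, -0.0, -0.001]
contact_force: [0.3, 0.7, -2.6]
opening: 23.6
gripper_force: 49.4
```

Emit:
{"api": "play_rows", "payload": {
  "series": [
    {"dx":-0.02,"dy":0.4,"dz":0,"ax":0,"ay":0,"az":0,"fingers":0},
    {"dx":-0.03,"dy":0.7,"dz":0,"ax":0,"ay":0,"az":0,"fingers":0},
    {"dx":-0.04,"dy":0.96,"dz":0,"ax":0,"ay":0,"az":0,"fingers":0},
    {"dx":-0.04,"dy":0.96,"dz":0,"ax":0,"ay":0,"az":0,"fingers":0},
    {"dx":-0.04,"dy":0.96,"dz":0,"ax":0,"ay":0,"az":0,"fingers":0}
  ]
}}

```text
time_s: 22.1
position: [452.4, -355.3, 106.5]
eef_rot: [0.999, 0.054, -0.001, -0.001]
contact_force: [-0.1, 1.2, -2.8]
opening: 23.4
gripper_force: 49.6
```

```bash
python3 -c "
from h import *
to([450,-360,-1],6.2)"
```

```text
t 22.1 pos [ 452.4 -355.3  106.5] psi 6.17 open 23.4 F [-0.1  1.2 -2.8] q6 0.7
  d/150: [-0.018  0.031  0.717] az -0.0
```

Emit:
{"api": "play_rows", "payload": {
  "series": [
    {"dx":0,"dy":0.01,"dz":0,"ax":0,"ay":0,"az":0,"fingers":0},
    {"dx":0,"dy":0.01,"dz":0.3,"ax":0,"ay":0,"az":0,"fingers":0},
    {"dx":0,"dy":0.01,"dz":0.6,"ax":0,"ay":0,"az":0,"fingers":0},
    {"dx":0,"dy":0.01,"dz":0.69,"ax":0,"ay":0,"az":0,"fingers":0},
    {"dx":0,"dy":0.01,"dz":0.706,"ax":0,"ay":0,"az":0,"fingers":0},
    {"dx":0,"dy":0.01,"dz":0.706,"ax":0,"ay":0,"az":0,"fingers":0},
    {"dx":0,"dy":0.01,"dz":0.706,"ax":0,"ay":0,"az":0,"fingers":0.75},
    {"dx":0,"dy":0.01,"dz":0.706,"ax":0,"ay":0,"az":0,"fingers":0.75},
    {"dx":0,"dy":0.01,"dz":0.706,"ax":0,"ay":0,"az":0,"fingers":0.75},
    {"dx":0,"dy":0.01,"dz":0.5,"ax":0,"ay":0,"az":0,"fingers":0.75},
    {"dx":0,"dy":0.01,"dz":0.2,"ax":0,"ay":0,"az":0,"fingers":0.75},
    {"dx":0,"dy":0.01,"dz":-0.3,"ax":0,"ay":0,"az":0,"fingers":0.75}
  ]
}}

```text
time_s: 23.6
position: [452.0, -356.9, 139.5]
eef_rot: [0.999, 0.054, -0.001, -0.002]
contact_force: [0.1, -0.5, 1.2]
opening: 64.5
gripper_force: 0.0
```

Run:
```python
from h import *
s=cap('side','side7.png')['frame'][120:310,240:460,::-1];t=cap('top','top7.png')['frame'][150:250,190:430,::-1]
a=cv2.resize(s,None,fx=2,fy=2,interpolation=cv2.INTER_CUBIC);b=cv2.resize(t,None,fx=2,fy=2,interpolation=cv2.INTER_CUBIC)
f=np.zeros((a.shape[0]+b.shape[0],480,3),np.uint8);f[:a.shape[0],:440]=a;f[a.shape[0]:]=b
cv2.imwrite('pics/c7.png',f)
to([432,-135,60],-24.1)
# auto handle shift check: side difference
d=cv2.absdiff(cv2.imread('pics/side0.png'),cv2.imread('pics/side7.png')).max(2)
for n,h in(('nar',(431.8,177,72)),('mid',(427,26.7,72)),('wide',(432,-135,72))):
    q=proj(cap('side'),[h])[0].astype(int);print(n,q,d[q[1]-15:q[1]+15,q[0]-12:q[0]+12].mean())
```

```text
t 23.7 pos [ 456.7 -361.3  150.1] psi 6.18 open 64.2 F [-0.1 -0.  -0.5] q6 0.7
  d/150: [-0.008 -1.526  0.58 ] az 0.336
nar [319 264] 73.97361111111111
mid [346 219] 4.836111111111111
wide [367 177] 4.9125
```

View pics/c7.png

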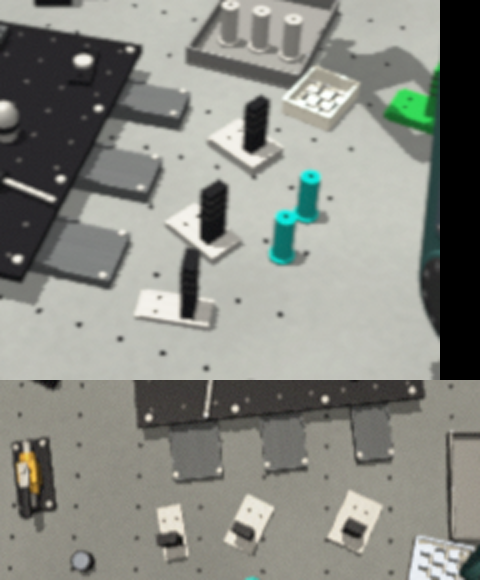

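All three posts stand in the tray. The narrow packer has been knocked toward the middle one, and I'll re-measure it later. The wide packer comes first.

Emit:
{"api": "play_rows", "payload": {
  "series": [
    {"dx":0,"dy":-0.3,"dz":0,"ax":0,"ay":0,"az":0.1,"fingers":0.75},
    {"dx":0,"dy":-0.7,"dz":0,"ax":0,"ay":0,"az":0.2,"fingers":0.75},
    {"dx":0,"dy":-1,"dz":0,"ax":0,"ay":0,"az":0.336,"fingers":0.75},
    {"dx":0,"dy":-1,"dz":0,"ax":0,"ay":0,"az":0.336,"fingers":0.75},
    {"dx":0,"dy":-1,"dz":0,"ax":0,"ay":0,"az":0.336,"fingers":0.75}
  ]
}}

```text
time_s: 24.48
position: [436.4, -208.6, 138.7]
eef_rot: [0.978, -0.208, -0.001, -0.0]
contact_force: [-0.1, -0.1, 0.4]
opening: 63.9
gripper_force: 0.0
```

Run:
```python
from h import *
np.set_printoptions(precision=1,suppress=True)
to([432,-135,20],-24.1)
t=cap('top');f=cv2.imread('pics/top7.png')
print('orig',t['origin'])
def feet(f):
    hsv=cv2.cvtColor(f,cv2.COLOR_BGR2HSV); m=((hsv[...,2]>170)&(hsv[...,1]<60)).astype(np.uint8); m[:200]=0;m[250:]=0;m[:,:240]=0;m[:,395:]=0
    m=cv2.morphologyEx(m,cv2.MORPH_CLOSE,np.ones((5,5)))
    for c in cv2.findContours(m,0,2)[0]:
        if cv2.contourArea(c)>80:
            b=cv2.boxPoints(cv2.minAreaRect(c)); p=onz(t,b,12); print(cv2.contourArea(c),p.mean(0)[:2],np.linalg.norm(p-np.roll(p,1,0),axis=1),np.degrees(np.arctan2(*(p-np.roll(p,1,0))[:,1::-1].T)))
feet(cv2.imread('pics/top0.png'));print();feet(f)
T=lambda a:(np.array(a,float)+.5)/2-.5+[190,150]
p=onz(t,T([(157,127),(181,124),(189,175),(168,180)]),8);d=(p[0]+p[1]-p[2]-p[3])/2;u=d/np.linalg.norm(d);print('nar',p.mean(0),np.degrees(np.arctan2(d[1],d[0])),p.mean(0)-16.5*u, 'handle tri',tri(t,T((169,160)),cap('side'),(np.array([191,255])+.5)/2-.5+[240,120]))
```

```text
t 24.5 pos [ 436.4 -208.6  138.7] psi -23.99 open 63.9 F [-0.1 -0.1  0.4] q6 1.43
  d/150: [-0.2 -0.4  0.8] az 0.001
orig [ 331.3  -26.4 1152.8]
202.0 [453.1  18.1] [49.  59.1 49.3 58.8] [  64.   -25.6 -116.3  154.1]
130.5 [465.5 185.4] [49.8 37.7 49.7 37.5] [   9.2  -82.4 -171.1   97.6]
300.0 [ 449.2 -143.1] [59.7 83.2 60.2 82.8] [  66.4  -23.9 -114.   155.7]

148.0 [440.1 145. ] [62.2 39.1 62.2 38.8] [  10.6  -80.7 -169.7   99.3]
213.0 [453.7  17.8] [49.  60.5 49.3 60.3] [  64.   -25.6 -116.3  154.1]
321.5 [ 448.9 -143.3] [60.1 83.8 60.6 83.4] [  65.9  -24.4 -114.5  155.2]
nar [429.8 140.6   8. ] 11.985803287973603 [413.7 137.2   8. ] handle tri (array([411.3, 135.1,  92.9]), np.float64(2.872893023921334))
```

Emit:
{"api": "play_rows", "payload": {
  "series": [
    {"dx":-0.2,"dy":-0.4,"dz":0,"ax":0,"ay":0,"az":0,"fingers":0.75},
    {"dx":-0.2,"dy":-0.4,"dz":0,"ax":0,"ay":0,"az":0,"fingers":0.75},
    {"dx":-0.2,"dy":-0.4,"dz":0.1,"ax":0,"ay":0,"az":0,"fingers":0.75},
    {"dx":-0.2,"dy":-0.4,"dz":0.4,"ax":0,"ay":0,"az":0,"fingers":0.75},
    {"dx":-0.2,"dy":-0.4,"dz":0.7,"ax":0,"ay":0,"az":0,"fingers":0.75},
    {"dx":-0.2,"dy":-0.4,"dz":0.79,"ax":0,"ay":0,"az":0,"fingers":0.75},
    {"dx":-0.2,"dy":-0.4,"dz":0.79,"ax":0,"ay":0,"az":0,"fingers":0.75},
    {"dx":-0.2,"dy":-0.4,"dz":0.79,"ax":0,"ay":0,"az":0,"fingers":0},
    {"dx":-0.2,"dy":-0.4,"dz":0.79,"ax":0,"ay":0,"az":0,"fingers":0},
    {"dx":-0.2,"dy":-0.4,"dz":0.79,"ax":0,"ay":0,"az":0,"fingers":0},
    {"dx":-0.2,"dy":-0.4,"dz":0.79,"ax":0,"ay":0,"az":0,"fingers":0}
  ],
  "force": 80
}}

```text
time_s: 25.95
position: [436.2, -141.6, 23.8]
eef_rot: [0.978, -0.208, 0.003, -0.0]
contact_force: [1.6, 3.8, 6.4]
opening: 28.5
gripper_force: 79.3
```

Run:
```python
from h import *
to([432,-135,20],6.2)
```

```text
t 25.9 pos [ 436.2 -141.6   23.8] psi -24.05 open 28.5 F [1.6 3.8 6.4] q6 1.55
  d/150: [-0.043 -0.029  0.025] az -0.336
```

Emit:
{"api": "play_rows", "payload": {
  "series": [
    {"dx":0,"dy":0,"dz":-0.15,"ax":0,"ay":0,"az":0,"fingers":0},
    {"dx":0,"dy":0,"dz":-0.4,"ax":0,"ay":0,"az":0,"fingers":0},
    {"dx":0,"dy":0,"dz":-0.72,"ax":0,"ay":0,"az":-0.1,"fingers":0},
    {"dx":0,"dy":0,"dz":-0.72,"ax":0,"ay":0,"az":-0.2,"fingers":0},
    {"dx":0,"dy":0,"dz":-0.72,"ax":0,"ay":0,"az":-0.3,"fingers":0},
    {"dx":0,"dy":0,"dz":-0.72,"ax":0,"ay":0,"az":-0.336,"fingers":0},
    {"dx":0,"dy":0,"dz":-0.72,"ax":0,"ay":0,"az":-0.336,"fingers":0}
  ]
}}

```text
time_s: 26.82
position: [432.4, -141.4, 127.6]
eef_rot: [0.999, 0.054, -0.002, -0.0]
contact_force: [-0.4, -0.7, -6.2]
opening: 28.9
gripper_force: 79.8
```

Run:
```python
from h import *
to([525,104.1,131],6.2)
```

```text
t 26.8 pos [ 432.4 -141.4  127.6] psi 6.14 open 28.9 F [-0.4 -0.7 -6.2] q6 1.02
  d/150: [ 0.789 -1.561 -0.024] az -0.001
```

Emit:
{"api": "play_rows", "payload": {
  "series": [
    {"dx":0.1,"dy":-0.25,"dz":0,"ax":0,"ay":0,"az":0,"fingers":0},
    {"dx":0.2,"dy":-0.5,"dz":0,"ax":0,"ay":0,"az":0,"fingers":0},
    {"dx":0.4,"dy":-0.78,"dz":0,"ax":0,"ay":0,"az":0,"fingers":0}
  ]
}}

```text
time_s: 27.2
position: [480.0, -18.4, 128.4]
eef_rot: [0.999, 0.053, -0.001, 0.001]
contact_force: [1.0, 0.1, -6.1]
opening: 28.8
gripper_force: 81.3
```

Emit:
{"api": "play_rows", "payload": {
  "series": [
    {"dx":0.1,"dy":-0.25,"dz":0,"ax":0,"ay":0,"az":0,"fingers":0},
    {"dx":0.25,"dy":-0.5,"dz":0,"ax":0,"ay":0,"az":0,"fingers":0},
    {"dx":0.389,"dy":-0.78,"dz":0,"ax":0,"ay":0,"az":0,"fingers":0},
    {"dx":0.389,"dy":-0.78,"dz":0,"ax":0,"ay":0,"az":0,"fingers":0},
    {"dx":0.389,"dy":-0.78,"dz":0.1,"ax":0,"ay":0,"az":0,"fingers":0},
    {"dx":0.389,"dy":-0.78,"dz":0.3,"ax":0,"ay":0,"az":0,"fingers":0},
    {"dx":0.389,"dy":-0.78,"dz":0.5,"ax":0,"ay":0,"az":0,"fingers":0},
    {"dx":0.389,"dy":-0.78,"dz":0.5,"ax":0,"ay":0,"az":0,"fingers":0},
    {"dx":0.389,"dy":-0.78,"dz":0.5,"ax":0,"ay":0,"az":0,"fingers":0}
  ]
}}

```text
time_s: 28.32
position: [526.8, 103.0, 55.0]
eef_rot: [0.999, 0.053, 0.0, 0.0]
contact_force: [-0.2, 0.2, -6.3]
opening: 29.1
gripper_force: 82.1
```

Run:
```python
from h import *
to([525,104.1,41],6.2)
# measure handle top in side view: dark blob near predicted
t=cap('top');s=cap('side')
c=np.array([519,103.5]);z=bot.state()['position'][2]-23.8
print('foot z',z)
f=s['frame'][:,:,::-1];q=proj(s,[[519,103.5,16+z]])[0].astype(int);print(q)
g=f[q[1]-50:q[1]+40,q[0]-60:q[0]+60]; g2=t['frame'][:,:,::-1][160:230,250:350]
a=cv2.resize(g,(480,360),interpolation=cv2.INTER_CUBIC);b=cv2.resize(g2,(400,280),interpolation=cv2.INTER_CUBIC)
F=np.zeros((600,480,3),np.uint8);F[:360]=a;F[360:,:343]=cv2.resize(g2,(343,240),interpolation=cv2.INTER_CUBIC);cv2.imwrite('pics/c8.png',F)
```

```text
t 28.3 pos [526.8 103.   55. ] psi 6.1 open 29.1 F [-0.2  0.2 -6.3] q6 1.55
  d/150: [-0.011 -0.009  0.093] az -0.001
foot z 32.63040458298305
[296 237]
```

View pics/c8.png

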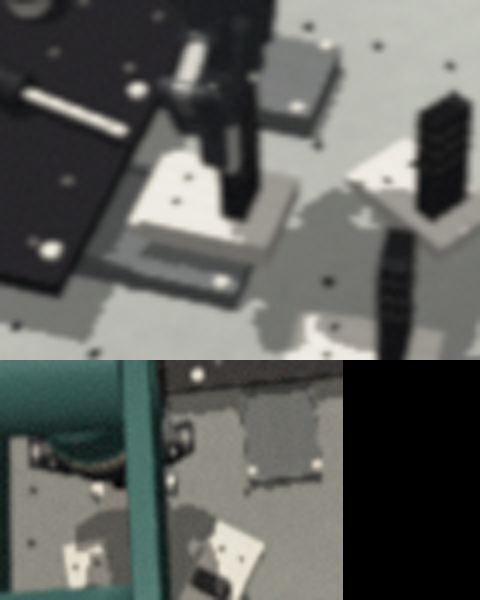

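The wide packer hovers squarely over its pad. I'll lower it onto the lip.

Emit:
{"api": "play_rows", "payload": {
  "series": [
    {"dx":-0.01,"dy":-0.013,"dz":0.05,"ax":0,"ay":0,"az":0,"fingers":0},
    {"dx":-0.01,"dy":-0.013,"dz":0.09,"ax":0,"ay":0,"az":0,"fingers":0},
    {"dx":-0.01,"dy":-0.013,"dz":0.1,"ax":0,"ay":0,"az":0,"fingers":0},
    {"dx":-0.01,"dy":-0.013,"dz":0.1,"ax":0,"ay":0,"az":0,"fingers":0}
  ]
}}

```text
time_s: 28.92
position: [524.6, 105.7, 40.3]
eef_rot: [0.999, 0.054, -0.0, -0.0]
contact_force: [-3.8, 0.9, -0.9]
opening: 28.8
gripper_force: 82.9
```

```bash
python3 -c "
from h import *
to([525,104.1,39.8],6.2)"
```

```text
t 28.9 pos [524.6 105.7  40.3] psi 6.18 open 28.8 F [-3.8  0.9 -0.9] q6 1.56
  d/150: [0.001 0.011 0.003] az -0.0
```

Emit:
{"api": "play_rows", "payload": {
  "series": [
    {"dx":0.04,"dy":0,"dz":0,"ax":0,"ay":0,"az":0,"fingers":0},
    {"dx":0.08,"dy":0,"dz":0,"ax":0,"ay":0,"az":0,"fingers":0},
    {"dx":0.12,"dy":0,"dz":0,"ax":0,"ay":0,"az":0,"fingers":0},
    {"dx":0.16,"dy":0,"dz":0,"ax":0,"ay":0,"az":0,"fingers":0},
    {"dx":0.16,"dy":0,"dz":0,"ax":0,"ay":0,"az":0,"fingers":0}
  ]
}}

```text
time_s: 29.55
position: [550.0, 108.1, 40.0]
eef_rot: [0.999, 0.054, 0.001, 0.0]
contact_force: [-2.3, 0.4, 0.7]
opening: 28.7
gripper_force: 83.1
```

Emit:
{"api": "play_rows", "payload": {
  "series": [
    {"dx":0.04,"dy":0,"dz":0,"ax":0,"ay":0,"az":0,"fingers":0},
    {"dx":0.08,"dy":0,"dz":0,"ax":0,"ay":0,"az":0,"fingers":0},
    {"dx":0.12,"dy":0,"dz":0,"ax":0,"ay":0,"az":0,"fingers":0},
    {"dx":0.16,"dy":0,"dz":0,"ax":0,"ay":0,"az":0,"fingers":0},
    {"dx":0.16,"dy":0,"dz":0,"ax":0,"ay":0,"az":0,"fingers":0}
  ]
}}

```text
time_s: 30.18
position: [573.2, 110.7, 40.1]
eef_rot: [0.999, 0.054, 0.001, 0.0]
contact_force: [-3.8, 0.2, 2.4]
opening: 28.9
gripper_force: 83.3
```

```bash
python3 -c "
from h import *
to([594,113,40],6.2)"
```

```text
t 30.2 pos [573.2 110.7  40.1] psi 6.17 open 28.9 F [-3.8  0.2  2.4] q6 1.56
  d/150: [ 0.14  -0.     0.001] az -0.0
```

Going in smoothly, with no side force. I'll push on until the handle touches the edge.

Emit:
{"api": "play_rows", "payload": {
  "series": [
    {"dx":0.03,"dy":0,"dz":0,"ax":0,"ay":0,"az":0,"fingers":0},
    {"dx":0.06,"dy":0,"dz":0,"ax":0,"ay":0,"az":0,"fingers":0},
    {"dx":0.08,"dy":0,"dz":0,"ax":0,"ay":0,"az":0,"fingers":0},
    {"dx":0.08,"dy":0,"dz":0,"ax":0,"ay":0,"az":0,"fingers":0}
  ]
}}

```text
time_s: 30.68
position: [584.2, 111.9, 40.2]
eef_rot: [0.999, 0.054, -0.0, 0.0]
contact_force: [-4.8, -0.2, 4.1]
opening: 28.8
gripper_force: 83.5
```

Emit:
{"api": "play_rows", "payload": {
  "series": [
    {"dx":0.02,"dy":0,"dz":0,"ax":0,"ay":0,"az":0,"fingers":0},
    {"dx":0.035,"dy":0,"dz":0,"ax":0,"ay":0,"az":0,"fingers":0},
    {"dx":0.035,"dy":0,"dz":0,"ax":0,"ay":0,"az":0,"fingers":0}
  ]
}}

```text
time_s: 31.05
position: [589.2, 112.5, 40.2]
eef_rot: [0.999, 0.054, -0.0, 0.0]
contact_force: [-5.5, 0.4, 3.8]
opening: 29.0
gripper_force: 83.4
```

Emit:
{"api": "play_rows", "payload": {
  "series": [
    {"dx":0.01,"dy":0,"dz":0,"ax":0,"ay":0,"az":0,"fingers":0},
    {"dx":0.02,"dy":0,"dz":0,"ax":0,"ay":0,"az":0,"fingers":0},
    {"dx":0.02,"dy":0,"dz":0,"ax":0,"ay":0,"az":0,"fingers":0}
  ]
}}

```text
time_s: 31.42
position: [592.1, 112.8, 40.2]
eef_rot: [0.999, 0.054, -0.0, 0.0]
contact_force: [-4.9, 0.3, 3.6]
opening: 28.7
gripper_force: 83.4
```

```bash
python3 -c "
from h import *
to([594,113,40],6.2)"
```

```text
t 31.4 pos [592.1 112.8  40.2] psi 6.17 open 28.7 F [-4.9  0.3  3.6] q6 1.56
  d/150: [0.013 0.    0.001] az -0.0
```

Emit:
{"api": "play_rows", "payload": {
  "series": [
    {"dx":0.01,"dy":0,"dz":0,"ax":0,"ay":0,"az":0,"fingers":0},
    {"dx":0.015,"dy":0,"dz":0,"ax":0,"ay":0,"az":0,"fingers":0},
    {"dx":0.015,"dy":0,"dz":0,"ax":0,"ay":0,"az":0,"fingers":0}
  ]
}}

```text
time_s: 31.8
position: [594.2, 113.0, 40.2]
eef_rot: [0.999, 0.054, -0.001, 0.0]
contact_force: [-7.2, 0.7, 4.8]
opening: 28.7
gripper_force: 83.6
```

Emit:
{"api": "play_rows", "payload": {
  "series": [
    {"dx":0.01,"dy":0,"dz":0,"ax":0,"ay":0,"az":0,"fingers":0},
    {"dx":0.015,"dy":0,"dz":0,"ax":0,"ay":0,"az":0,"fingers":0},
    {"dx":0.015,"dy":0,"dz":0,"ax":0,"ay":0,"az":0,"fingers":0}
  ]
}}

```text
time_s: 32.17
position: [595.6, 113.2, 40.3]
eef_rot: [0.999, 0.054, -0.002, 0.0]
contact_force: [-9.0, -0.2, 5.9]
opening: 29.0
gripper_force: 83.9
```

Emit:
{"api": "play_rows", "payload": {
  "series": [
    {"dx":0.01,"dy":0,"dz":0,"ax":0,"ay":0,"az":0,"fingers":0},
    {"dx":0.015,"dy":0,"dz":0,"ax":0,"ay":0,"az":0,"fingers":0},
    {"dx":0.015,"dy":0,"dz":0,"ax":0,"ay":0,"az":0,"fingers":0}
  ]
}}

```text
time_s: 32.55
position: [595.5, 113.2, 40.4]
eef_rot: [0.999, 0.054, -0.004, 0.001]
contact_force: [-14.6, -1.3, 9.3]
opening: 28.8
gripper_force: 84.3
```

Emit:
{"api": "play_rows", "payload": {
  "series": [
    {"dx":0.01,"dy":0,"dz":0,"ax":0,"ay":0,"az":0,"fingers":0},
    {"dx":0.01,"dy":0,"dz":0,"ax":0,"ay":0,"az":0,"fingers":0}
  ]
}}

```text
time_s: 32.8
position: [595.5, 113.2, 40.4]
eef_rot: [0.999, 0.054, -0.006, 0.001]
contact_force: [-18.6, -1.7, 13.2]
opening: 28.9
gripper_force: 84.6
```

The handle touches the edge: the position has stopped at x = 595.5 and the force is rising. I'll relax, release, lift and head for the middle packer.

Emit:
{"api": "play_rows", "payload": {
  "series": [
    {"dx":-0.03,"dy":0,"dz":0,"ax":0,"ay":0,"az":0,"fingers":0},
    {"dx":-0.03,"dy":0,"dz":0,"ax":0,"ay":0,"az":0,"fingers":0},
    {"dx":-0.03,"dy":0,"dz":0,"ax":0,"ay":0,"az":0,"fingers":0.7},
    {"dx":-0.03,"dy":0,"dz":0,"ax":0,"ay":0,"az":0,"fingers":0.7},
    {"dx":-0.03,"dy":0,"dz":0,"ax":0,"ay":0,"az":0,"fingers":0.7},
    {"dx":-0.03,"dy":0,"dz":-0.2,"ax":0,"ay":0,"az":0,"fingers":0.7},
    {"dx":-0.03,"dy":0,"dz":-0.5,"ax":0,"ay":0,"az":0,"fingers":0.7},
    {"dx":-0.3,"dy":0.1,"dz":-0.55,"ax":0,"ay":0,"az":0.1,"fingers":0.7},
    {"dx":-0.6,"dy":0.3,"dz":-0.55,"ax":0,"ay":0,"az":0.2,"fingers":0.7},
    {"dx":-0.95,"dy":0.45,"dz":-0.55,"ax":0,"ay":0,"az":0.3,"fingers":0.7},
    {"dx":-0.95,"dy":0.45,"dz":-0.55,"ax":0,"ay":0,"az":0.347,"fingers":0.7},
    {"dx":-0.95,"dy":0.45,"dz":-0.55,"ax":0,"ay":0,"az":0.347,"fingers":0.7}
  ]
}}

```text
time_s: 34.3
position: [466.5, 31.0, 122.4]
eef_rot: [0.976, -0.217, 0.001, -0.0]
contact_force: [0.1, 1.5, 0.2]
opening: 59.8
gripper_force: 0.0
```

```bash
cat >> h.py <<'E'
def handle(s,xy,z=72,yaw=0):
    # dark blob near projected handle in the side view, compared with its expected projection
    h=cv2.cvtColor(s['frame'],cv2.COLOR_RGB2GRAY); q=proj(s,[[*xy,z-20]])[0].astype(int)
    m=(h[q[1]-30:q[1]+30,q[0]-25:q[0]+25]<45).astype(np.uint8)
    n,l,st,ce=cv2.connectedComponentsWithStats(m); i=1+np.argmax(st[1:,4]); return ce[i]+q-[25,30],st[i]
E
python3 - <<'E'
from h import *
s=cap('side','side9.png');to([427,26.7,20],-25)
# narrow/mid moved since shot 7?
d=cv2.absdiff(cv2.imread('pics/side7.png'),cv2.imread('pics/side9.png')).max(2)
for n,h in(('nar',(412,136.5,72)),('mid',(427,26.7,72))):
    q=proj(s,[h])[0].astype(int);print(n,q,d[q[1]-15:q[1]+15,q[0]-12:q[0]+12].mean())
E
```

```text
t 34.4 pos [467.   31.2 122.5] psi -24.99 open 59.6 F [ 0.5  0.6 -0.2] q6 1.95
  d/150: [-0.23   0.14   0.683] az 0.0
nar [335 254] 19.768055555555556
mid [346 219] 10.981944444444444
```

Emit:
{"api": "play_rows", "payload": {
  "series": [
    {"dx":-0.23,"dy":0.14,"dz":0,"ax":0,"ay":0,"az":0,"fingers":0.7},
    {"dx":-0.23,"dy":0.14,"dz":0,"ax":0,"ay":0,"az":0,"fingers":0.7},
    {"dx":-0.23,"dy":0.14,"dz":0.1,"ax":0,"ay":0,"az":0,"fingers":0.7},
    {"dx":-0.23,"dy":0.14,"dz":0.4,"ax":0,"ay":0,"az":0,"fingers":0.7},
    {"dx":-0.23,"dy":0.14,"dz":0.6,"ax":0,"ay":0,"az":0,"fingers":0.7},
    {"dx":-0.23,"dy":0.14,"dz":0.683,"ax":0,"ay":0,"az":0,"fingers":0.7},
    {"dx":-0.23,"dy":0.14,"dz":0.683,"ax":0,"ay":0,"az":0,"fingers":0.7},
    {"dx":-0.23,"dy":0.14,"dz":0.683,"ax":0,"ay":0,"az":0,"fingers":0},
    {"dx":-0.23,"dy":0.14,"dz":0.683,"ax":0,"ay":0,"az":0,"fingers":0},
    {"dx":-0.23,"dy":0.14,"dz":0.683,"ax":0,"ay":0,"az":0,"fingers":0},
    {"dx":-0.23,"dy":0.14,"dz":0.683,"ax":0,"ay":0,"az":0,"fingers":0}
  ]
}}

```text
time_s: 35.72
position: [427.9, 27.0, 21.2]
eef_rot: [0.976, -0.217, 0.002, -0.001]
contact_force: [1.3, 1.7, 5.3]
opening: 28.6
gripper_force: 79.1
```

Run:
```python
from h import *
to([427,26.7,20],6.2)
```

```text
t 35.7 pos [427.9  27.   21.2] psi -25.05 open 28.6 F [1.3 1.7 5.3] q6 1.94
  d/150: [-0.005  0.005  0.008] az -0.347
```

Emit:
{"api": "play_rows", "payload": {
  "series": [
    {"dx":0,"dy":0,"dz":-0.15,"ax":0,"ay":0,"az":0,"fingers":0},
    {"dx":0,"dy":0,"dz":-0.35,"ax":0,"ay":0,"az":0,"fingers":0},
    {"dx":0,"dy":0,"dz":-0.45,"ax":0,"ay":0,"az":-0.1,"fingers":0},
    {"dx":0,"dy":0,"dz":-0.45,"ax":0,"ay":0,"az":-0.2,"fingers":0},
    {"dx":0,"dy":0,"dz":-0.45,"ax":0,"ay":0,"az":-0.3,"fingers":0},
    {"dx":0,"dy":0,"dz":-0.45,"ax":0,"ay":0,"az":-0.347,"fingers":0},
    {"dx":0,"dy":0,"dz":-0.45,"ax":0,"ay":0,"az":-0.347,"fingers":0},
    {"dx":0,"dy":0,"dz":-0.45,"ax":0,"ay":0,"az":-0.347,"fingers":0}
  ]
}}

```text
time_s: 36.72
position: [425.5, 26.8, 86.2]
eef_rot: [0.999, 0.053, -0.001, 0.0]
contact_force: [0.7, 0.3, -3.3]
opening: 29.1
gripper_force: 79.7
```

Run:
```python
from h import *
to([532,-32.4,55],6.2)
```

```text
t 36.7 pos [425.5  26.8  86.2] psi 6.11 open 29.1 F [ 0.7  0.3 -3.3] q6 1.39
  d/150: [0.665 0.468 0.207] az -0.001
```

Emit:
{"api": "play_rows", "payload": {
  "series": [
    {"dx":0.2,"dy":0.15,"dz":0,"ax":0,"ay":0,"az":0,"fingers":0},
    {"dx":0.45,"dy":0.3,"dz":0,"ax":0,"ay":0,"az":0,"fingers":0},
    {"dx":0.665,"dy":0.468,"dz":0,"ax":0,"ay":0,"az":0,"fingers":0},
    {"dx":0.665,"dy":0.468,"dz":0.1,"ax":0,"ay":0,"az":0,"fingers":0},
    {"dx":0.665,"dy":0.468,"dz":0.207,"ax":0,"ay":0,"az":0,"fingers":0},
    {"dx":0.665,"dy":0.468,"dz":0.207,"ax":0,"ay":0,"az":0,"fingers":0},
    {"dx":0.665,"dy":0.468,"dz":0.207,"ax":0,"ay":0,"az":0,"fingers":0}
  ]
}}

```text
time_s: 37.6
position: [532.4, -31.7, 56.0]
eef_rot: [0.999, 0.054, -0.0, -0.0]
contact_force: [0.1, 0.1, -4.3]
opening: 28.8
gripper_force: 80.0
```

Run:
```python
from h import *
to([532,-32.4,41],6.2)
```

```text
t 37.6 pos [532.4 -31.7  56. ] psi 6.21 open 28.8 F [ 0.1  0.1 -4.3] q6 1.3
  d/150: [-0.003  0.005  0.1  ] az 0.0
```

Emit:
{"api": "play_rows", "payload": {
  "series": [
    {"dx":0,"dy":0.005,"dz":0.05,"ax":0,"ay":0,"az":0,"fingers":0},
    {"dx":0,"dy":0.005,"dz":0.09,"ax":0,"ay":0,"az":0,"fingers":0},
    {"dx":0,"dy":0.005,"dz":0.1,"ax":0,"ay":0,"az":0,"fingers":0},
    {"dx":0,"dy":0.005,"dz":0.1,"ax":0,"ay":0,"az":0,"fingers":0}
  ]
}}

```text
time_s: 38.1
position: [533.0, -32.9, 41.4]
eef_rot: [0.999, 0.054, 0.0, 0.0]
contact_force: [-1.5, 0.6, -1.3]
opening: 28.7
gripper_force: 80.3
```

Emit:
{"api": "play_rows", "payload": {
  "series": [
    {"dx":0.04,"dy":0,"dz":0,"ax":0,"ay":0,"az":0,"fingers":0},
    {"dx":0.08,"dy":0,"dz":0,"ax":0,"ay":0,"az":0,"fingers":0},
    {"dx":0.12,"dy":0,"dz":0,"ax":0,"ay":0,"az":0,"fingers":0},
    {"dx":0.16,"dy":0,"dz":0,"ax":0,"ay":0,"az":0,"fingers":0},
    {"dx":0.16,"dy":0,"dz":0,"ax":0,"ay":0,"az":0,"fingers":0}
  ]
}}

```text
time_s: 38.72
position: [558.3, -30.3, 41.3]
eef_rot: [0.999, 0.054, 0.001, 0.0]
contact_force: [-0.0, 0.3, -0.0]
opening: 29.0
gripper_force: 80.8
```

Run:
```python
from h import *
to([601.5,-25,41],6.2)
```

```text
t 38.7 pos [558.3 -30.3  41.3] psi 6.19 open 29.0 F [-0.   0.3 -0. ] q6 1.31
  d/150: [ 0.29  -0.004  0.003] az -0.0
```

Emit:
{"api": "play_rows", "payload": {
  "series": [
    {"dx":0.04,"dy":0,"dz":0,"ax":0,"ay":0,"az":0,"fingers":0},
    {"dx":0.08,"dy":0,"dz":0,"ax":0,"ay":0,"az":0,"fingers":0},
    {"dx":0.12,"dy":0,"dz":0,"ax":0,"ay":0,"az":0,"fingers":0},
    {"dx":0.16,"dy":0,"dz":0,"ax":0,"ay":0,"az":0,"fingers":0},
    {"dx":0.16,"dy":0,"dz":0,"ax":0,"ay":0,"az":0,"fingers":0}
  ]
}}

```text
time_s: 39.35
position: [582.0, -27.7, 41.3]
eef_rot: [0.999, 0.054, 0.001, 0.0]
contact_force: [-2.1, 0.6, 3.6]
opening: 29.2
gripper_force: 81.1
```

Emit:
{"api": "play_rows", "payload": {
  "series": [
    {"dx":0.03,"dy":0,"dz":0,"ax":0,"ay":0,"az":0,"fingers":0},
    {"dx":0.06,"dy":0,"dz":0,"ax":0,"ay":0,"az":0,"fingers":0},
    {"dx":0.1,"dy":0,"dz":0,"ax":0,"ay":0,"az":0,"fingers":0},
    {"dx":0.1,"dy":0,"dz":0,"ax":0,"ay":0,"az":0,"fingers":0}
  ]
}}

```text
time_s: 39.85
position: [596.3, -26.1, 41.3]
eef_rot: [0.999, 0.054, 0.001, 0.0]
contact_force: [-2.3, 1.1, 3.4]
opening: 29.2
gripper_force: 81.2
```

Emit:
{"api": "play_rows", "payload": {
  "series": [
    {"dx":0.01,"dy":0,"dz":0,"ax":0,"ay":0,"az":0,"fingers":0},
    {"dx":0.02,"dy":0,"dz":0,"ax":0,"ay":0,"az":0,"fingers":0},
    {"dx":0.02,"dy":0,"dz":0,"ax":0,"ay":0,"az":0,"fingers":0}
  ]
}}

```text
time_s: 40.22
position: [598.1, -25.9, 41.4]
eef_rot: [0.999, 0.054, -0.0, 0.0]
contact_force: [-5.0, 0.7, 5.0]
opening: 28.7
gripper_force: 81.3
```

Emit:
{"api": "play_rows", "payload": {
  "series": [
    {"dx":0.01,"dy":0,"dz":0,"ax":0,"ay":0,"az":0,"fingers":0},
    {"dx":0.015,"dy":0,"dz":0,"ax":0,"ay":0,"az":0,"fingers":0},
    {"dx":0.015,"dy":0,"dz":0,"ax":0,"ay":0,"az":0,"fingers":0}
  ]
}}

```text
time_s: 40.6
position: [600.2, -25.6, 41.4]
eef_rot: [0.999, 0.054, -0.001, 0.0]
contact_force: [-5.5, 0.2, 5.8]
opening: 29.2
gripper_force: 81.4
```

Emit:
{"api": "play_rows", "payload": {
  "series": [
    {"dx":0.01,"dy":0,"dz":0,"ax":0,"ay":0,"az":0,"fingers":0},
    {"dx":0.015,"dy":0,"dz":0,"ax":0,"ay":0,"az":0,"fingers":0},
    {"dx":0.015,"dy":0,"dz":0,"ax":0,"ay":0,"az":0,"fingers":0}
  ]
}}

```text
time_s: 40.98
position: [602.5, -25.4, 41.4]
eef_rot: [0.999, 0.054, -0.001, 0.0]
contact_force: [-6.0, 0.3, 6.0]
opening: 28.5
gripper_force: 81.4
```

Emit:
{"api": "play_rows", "payload": {
  "series": [
    {"dx":0.01,"dy":0,"dz":0,"ax":0,"ay":0,"az":0,"fingers":0},
    {"dx":0.015,"dy":0,"dz":0,"ax":0,"ay":0,"az":0,"fingers":0},
    {"dx":0.015,"dy":0,"dz":0,"ax":0,"ay":0,"az":0,"fingers":0}
  ]
}}

```text
time_s: 41.35
position: [604.7, -25.2, 41.4]
eef_rot: [0.999, 0.054, -0.001, 0.0]
contact_force: [-5.9, -0.6, 5.9]
opening: 29.0
gripper_force: 81.4
```

Emit:
{"api": "play_rows", "payload": {
  "series": [
    {"dx":0.01,"dy":0,"dz":0,"ax":0,"ay":0,"az":0,"fingers":0},
    {"dx":0.01,"dy":0,"dz":0,"ax":0,"ay":0,"az":0,"fingers":0}
  ]
}}

```text
time_s: 41.6
position: [606.3, -25.0, 41.4]
eef_rot: [0.999, 0.054, -0.0, 0.0]
contact_force: [-4.9, -0.7, 5.5]
opening: 28.8
gripper_force: 81.2
```

Emit:
{"api": "play_rows", "payload": {
  "series": [
    {"dx":0.01,"dy":0,"dz":0,"ax":0,"ay":0,"az":0,"fingers":0},
    {"dx":0.01,"dy":0,"dz":0,"ax":0,"ay":0,"az":0,"fingers":0}
  ]
}}

```text
time_s: 41.85
position: [606.6, -25.0, 41.5]
eef_rot: [0.999, 0.054, -0.002, 0.0]
contact_force: [-7.6, 0.2, 7.5]
opening: 29.0
gripper_force: 81.8
```

Emit:
{"api": "play_rows", "payload": {
  "series": [
    {"dx":0.01,"dy":0,"dz":0,"ax":0,"ay":0,"az":0,"fingers":0},
    {"dx":0.01,"dy":0,"dz":0,"ax":0,"ay":0,"az":0,"fingers":0}
  ]
}}

```text
time_s: 42.1
position: [606.6, -25.0, 41.6]
eef_rot: [0.999, 0.054, -0.003, 0.0]
contact_force: [-12.5, 0.4, 10.7]
opening: 29.4
gripper_force: 82.1
```

Emit:
{"api": "play_rows", "payload": {
  "series": [
    {"dx":0.01,"dy":0,"dz":0,"ax":0,"ay":0,"az":0,"fingers":0},
    {"dx":0.01,"dy":0,"dz":0,"ax":0,"ay":0,"az":0,"fingers":0}
  ]
}}

```text
time_s: 42.35
position: [606.6, -25.0, 41.7]
eef_rot: [0.999, 0.054, -0.005, 0.0]
contact_force: [-16.5, -0.5, 13.2]
opening: 28.7
gripper_force: 82.4
```

It has stopped at x = 606.6 with the force rising, so the middle packer is home. I'll release and go toward the narrow packer.

Emit:
{"api": "play_rows", "payload": {
  "series": [
    {"dx":-0.03,"dy":0,"dz":0,"ax":0,"ay":0,"az":0,"fingers":0},
    {"dx":-0.03,"dy":0,"dz":0,"ax":0,"ay":0,"az":0,"fingers":0},
    {"dx":-0.03,"dy":0,"dz":0,"ax":0,"ay":0,"az":0,"fingers":0.7},
    {"dx":-0.03,"dy":0,"dz":0,"ax":0,"ay":0,"az":0,"fingers":0.7},
    {"dx":-0.03,"dy":0,"dz":0,"ax":0,"ay":0,"az":0,"fingers":0.7},
    {"dx":-0.03,"dy":0,"dz":-0.2,"ax":0,"ay":0,"az":0,"fingers":0.7},
    {"dx":-0.03,"dy":0,"dz":-0.55,"ax":0,"ay":0,"az":0,"fingers":0.7},
    {"dx":-0.3,"dy":0,"dz":-0.55,"ax":0,"ay":0,"az":0,"fingers":0.7},
    {"dx":-0.6,"dy":-0.3,"dz":-0.55,"ax":0,"ay":0,"az":0,"fingers":0.7},
    {"dx":-0.95,"dy":-0.5,"dz":-0.55,"ax":0,"ay":0,"az":-0.02,"fingers":0.7},
    {"dx":-0.95,"dy":-0.8,"dz":-0.55,"ax":0,"ay":0,"az":-0.051,"fingers":0.7},
    {"dx":-0.95,"dy":-0.8,"dz":-0.55,"ax":0,"ay":0,"az":-0.051,"fingers":0.7}
  ]
}}

```text
time_s: 43.85
position: [456.0, 81.7, 123.7]
eef_rot: [0.995, 0.096, 0.001, -0.0]
contact_force: [-0.3, -0.2, -0.4]
opening: 59.8
gripper_force: 0.0
```

Run:
```python
from h import *
np.set_printoptions(precision=1,suppress=True)
s=cap('side','side10.png');t=cap('top','top10.png');to([412.5,136.5,20],10.8)
print('shift of narrow handle blob', handle(dict(s,frame=cv2.imread('pics/side7.png')),(412,136.5)),handle(s,(412,136.5)))
for n,h,zz in(('mid',(602,-25.5),92),('wide',(589,112),88)):
    print(n,proj(s,[[*h,zz-20]]),handle(s,h,zz))
```

```text
t 44.0 pos [457.2  79.6 123.8] psi 10.81 open 59.7 F [-0.1  0.  -0. ] q6 1.43
  d/150: [-0.2 -0.4  0.7] az 0.0
shift of narrow handle blob (array([334.3, 263.2]), array([ 21,  16,   7,  33, 172], dtype=int32)) (array([334.3, 261.6]), array([ 21,  15,   8,  34, 197], dtype=int32))
mid [[287.7 186.3]] (array([277.7, 180.1]), array([   0,    0,   43,   60, 1661], dtype=int32))
wide [[266.8 225.4]] (array([258.1, 219. ]), array([   0,    0,   50,   60, 1606], dtype=int32))
```

Emit:
{"api": "play_rows", "payload": {
  "series": [
    {"dx":-0.2,"dy":-0.4,"dz":0,"ax":0,"ay":0,"az":0,"fingers":0.7},
    {"dx":-0.2,"dy":-0.4,"dz":0,"ax":0,"ay":0,"az":0,"fingers":0.7},
    {"dx":-0.2,"dy":-0.4,"dz":0.1,"ax":0,"ay":0,"az":0,"fingers":0.7},
    {"dx":-0.2,"dy":-0.4,"dz":0.4,"ax":0,"ay":0,"az":0,"fingers":0.7},
    {"dx":-0.2,"dy":-0.4,"dz":0.6,"ax":0,"ay":0,"az":0,"fingers":0.7},
    {"dx":-0.2,"dy":-0.4,"dz":0.69,"ax":0,"ay":0,"az":0,"fingers":0.7},
    {"dx":-0.2,"dy":-0.4,"dz":0.69,"ax":0,"ay":0,"az":0,"fingers":0.7},
    {"dx":-0.2,"dy":-0.4,"dz":0.69,"ax":0,"ay":0,"az":0,"fingers":0},
    {"dx":-0.2,"dy":-0.4,"dz":0.69,"ax":0,"ay":0,"az":0,"fingers":0},
    {"dx":-0.2,"dy":-0.4,"dz":0.69,"ax":0,"ay":0,"az":0,"fingers":0},
    {"dx":-0.2,"dy":-0.4,"dz":0.69,"ax":0,"ay":0,"az":0,"fingers":0}
  ]
}}

```text
time_s: 45.32
position: [417.5, 133.7, 21.9]
eef_rot: [0.996, 0.094, 0.002, -0.001]
contact_force: [-0.5, 1.8, 5.6]
opening: 28.8
gripper_force: 78.5
```

Run:
```python
from h import *
to([412.5,136.5,20],6.2)
```

```text
t 45.3 pos [417.5 133.7  21.9] psi 10.77 open 28.8 F [-0.5  1.8  5.6] q6 1.56
  d/150: [-0.029 -0.025  0.012] az 0.051
```

Emit:
{"api": "play_rows", "payload": {
  "series": [
    {"dx":0,"dy":0,"dz":-0.15,"ax":0,"ay":0,"az":0,"fingers":0},
    {"dx":0,"dy":0,"dz":-0.35,"ax":0,"ay":0,"az":0.05,"fingers":0},
    {"dx":0,"dy":0,"dz":-0.6,"ax":0,"ay":0,"az":0.051,"fingers":0},
    {"dx":0,"dy":0,"dz":-0.65,"ax":0,"ay":0,"az":0.051,"fingers":0},
    {"dx":0,"dy":0,"dz":-0.65,"ax":0,"ay":0,"az":0.051,"fingers":0}
  ]
}}

```text
time_s: 45.95
position: [415.8, 132.7, 116.8]
eef_rot: [0.999, 0.054, -0.0, 0.0]
contact_force: [-0.3, 1.2, -3.5]
opening: 28.9
gripper_force: 78.8
```

Emit:
{"api": "play_rows", "payload": {
  "series": [
    {"dx":0,"dy":0.25,"dz":0,"ax":0,"ay":0,"az":0,"fingers":0},
    {"dx":0,"dy":0.5,"dz":0,"ax":0,"ay":0,"az":0,"fingers":0},
    {"dx":0,"dy":0.8,"dz":0,"ax":0,"ay":0,"az":0,"fingers":0},
    {"dx":0,"dy":1,"dz":0,"ax":0,"ay":0,"az":0,"fingers":0}
  ]
}}

```text
time_s: 46.45
position: [430.6, -17.8, 114.8]
eef_rot: [0.999, 0.053, -0.002, -0.0]
contact_force: [0.2, 1.0, -1.9]
opening: 28.6
gripper_force: 79.2
```

Emit:
{"api": "play_rows", "payload": {
  "series": [
    {"dx":0,"dy":0.25,"dz":0,"ax":0,"ay":0,"az":0,"fingers":0},
    {"dx":0,"dy":0.5,"dz":0,"ax":0,"ay":0,"az":0,"fingers":0},
    {"dx":0,"dy":0.8,"dz":0,"ax":0,"ay":0,"az":0,"fingers":0},
    {"dx":0,"dy":1,"dz":0,"ax":0,"ay":0,"az":0,"fingers":0},
    {"dx":0.2,"dy":1,"dz":0,"ax":0,"ay":0,"az":0,"fingers":0},
    {"dx":0.5,"dy":1,"dz":0,"ax":0,"ay":0,"az":0,"fingers":0},
    {"dx":0.5,"dy":1,"dz":0,"ax":0,"ay":0,"az":0,"fingers":0},
    {"dx":0.5,"dy":1,"dz":0,"ax":0,"ay":0,"az":0,"fingers":0}
  ]
}}

```text
time_s: 47.45
position: [521.3, -156.8, 115.0]
eef_rot: [0.999, 0.054, -0.002, -0.001]
contact_force: [0.2, 0.9, -1.7]
opening: 29.0
gripper_force: 79.6
```

Run:
```python
from h import *
to([552.7,-170.6,60],6.2)
```

```text
t 47.5 pos [ 521.3 -156.8  115. ] psi 6.19 open 29.0 F [ 0.2  0.9 -1.7] q6 1.07
  d/150: [0.2   0.115 0.365] az -0.0
```

Emit:
{"api": "play_rows", "payload": {
  "series": [
    {"dx":0.2,"dy":0.115,"dz":0,"ax":0,"ay":0,"az":0,"fingers":0},
    {"dx":0.2,"dy":0.115,"dz":0.1,"ax":0,"ay":0,"az":0,"fingers":0},
    {"dx":0.2,"dy":0.115,"dz":0.25,"ax":0,"ay":0,"az":0,"fingers":0},
    {"dx":0.2,"dy":0.115,"dz":0.365,"ax":0,"ay":0,"az":0,"fingers":0},
    {"dx":0.2,"dy":0.115,"dz":0.365,"ax":0,"ay":0,"az":0,"fingers":0},
    {"dx":0.2,"dy":0.115,"dz":0.365,"ax":0,"ay":0,"az":0,"fingers":0}
  ]
}}

```text
time_s: 48.2
position: [554.7, -171.4, 63.5]
eef_rot: [0.999, 0.054, 0.0, 0.0]
contact_force: [-0.4, -0.1, -2.7]
opening: 28.8
gripper_force: 79.6
```

Run:
```python
from h import *
to([552.7,-170.6,45.7],6.2)
```

```text
t 48.2 pos [ 554.7 -171.4   63.5] psi 6.17 open 28.8 F [-0.4 -0.1 -2.7] q6 1.07
  d/150: [-0.013 -0.007  0.118] az -0.0
```

Emit:
{"api": "play_rows", "payload": {
  "series": [
    {"dx":-0.01,"dy":-0.003,"dz":0.05,"ax":0,"ay":0,"az":0,"fingers":0},
    {"dx":-0.01,"dy":-0.003,"dz":0.08,"ax":0,"ay":0,"az":0,"fingers":0},
    {"dx":-0.01,"dy":-0.003,"dz":0.09,"ax":0,"ay":0,"az":0,"fingers":0},
    {"dx":-0.01,"dy":-0.003,"dz":0.09,"ax":0,"ay":0,"az":0,"fingers":0},
    {"dx":-0.01,"dy":-0.003,"dz":0.09,"ax":0,"ay":0,"az":0,"fingers":0}
  ]
}}

```text
time_s: 48.82
position: [553.2, -171.0, 49.5]
eef_rot: [0.999, 0.054, 0.0, 0.0]
contact_force: [0.3, 0.2, -2.5]
opening: 29.0
gripper_force: 79.6
```

Run:
```python
from h import *
to([552.7,-170.6,45.7],6.2)
```

```text
t 48.8 pos [ 553.2 -171.    49.5] psi 6.17 open 29.0 F [ 0.3  0.2 -2.5] q6 1.07
  d/150: [-0.003 -0.003  0.025] az -0.0
```

Emit:
{"api": "play_rows", "payload": {
  "series": [
    {"dx":0,"dy":0,"dz":0.015,"ax":0,"ay":0,"az":0,"fingers":0},
    {"dx":0,"dy":0,"dz":0.025,"ax":0,"ay":0,"az":0,"fingers":0},
    {"dx":0,"dy":0,"dz":0.025,"ax":0,"ay":0,"az":0,"fingers":0},
    {"dx":0,"dy":0,"dz":0.025,"ax":0,"ay":0,"az":0,"fingers":0}
  ]
}}

```text
time_s: 49.32
position: [553.2, -171.0, 46.1]
eef_rot: [0.999, 0.054, 0.0, 0.0]
contact_force: [-0.8, 0.1, 1.8]
opening: 28.8
gripper_force: 79.9
```

Emit:
{"api": "play_rows", "payload": {
  "series": [
    {"dx":0.04,"dy":0,"dz":0,"ax":0,"ay":0,"az":0,"fingers":0},
    {"dx":0.08,"dy":0,"dz":0,"ax":0,"ay":0,"az":0,"fingers":0},
    {"dx":0.12,"dy":0,"dz":0,"ax":0,"ay":0,"az":0,"fingers":0},
    {"dx":0.16,"dy":0,"dz":0,"ax":0,"ay":0,"az":0,"fingers":0},
    {"dx":0.16,"dy":0,"dz":0,"ax":0,"ay":0,"az":0,"fingers":0}
  ]
}}

```text
time_s: 49.95
position: [578.1, -168.6, 46.1]
eef_rot: [0.999, 0.054, 0.001, 0.0]
contact_force: [-3.7, -0.1, 3.9]
opening: 29.2
gripper_force: 80.6
```

Emit:
{"api": "play_rows", "payload": {
  "series": [
    {"dx":0.04,"dy":0,"dz":0,"ax":0,"ay":0,"az":0,"fingers":0},
    {"dx":0.08,"dy":0,"dz":0,"ax":0,"ay":0,"az":0,"fingers":0},
    {"dx":0.12,"dy":0,"dz":0,"ax":0,"ay":0,"az":0,"fingers":0},
    {"dx":0.16,"dy":0,"dz":0,"ax":0,"ay":0,"az":0,"fingers":0},
    {"dx":0.16,"dy":0,"dz":0,"ax":0,"ay":0,"az":0,"fingers":0}
  ]
}}

```text
time_s: 50.58
position: [601.4, -165.9, 46.1]
eef_rot: [0.999, 0.054, 0.0, 0.0]
contact_force: [-2.4, -0.4, 5.5]
opening: 28.6
gripper_force: 80.7
```

Emit:
{"api": "play_rows", "payload": {
  "series": [
    {"dx":0.03,"dy":0,"dz":0,"ax":0,"ay":0,"az":0,"fingers":0},
    {"dx":0.06,"dy":0,"dz":0,"ax":0,"ay":0,"az":0,"fingers":0},
    {"dx":0.09,"dy":0,"dz":0,"ax":0,"ay":0,"az":0,"fingers":0},
    {"dx":0.09,"dy":0,"dz":0,"ax":0,"ay":0,"az":0,"fingers":0}
  ]
}}

```text
time_s: 51.08
position: [614.6, -164.5, 46.1]
eef_rot: [0.999, 0.054, 0.0, 0.0]
contact_force: [-3.0, -0.4, 4.0]
opening: 28.9
gripper_force: 80.7
```

Emit:
{"api": "play_rows", "payload": {
  "series": [
    {"dx":0.015,"dy":0,"dz":0,"ax":0,"ay":0,"az":0,"fingers":0},
    {"dx":0.02,"dy":0,"dz":0,"ax":0,"ay":0,"az":0,"fingers":0},
    {"dx":0.02,"dy":0,"dz":0,"ax":0,"ay":0,"az":0,"fingers":0}
  ]
}}

```text
time_s: 51.45
position: [617.0, -164.2, 46.1]
eef_rot: [0.999, 0.054, -0.0, 0.0]
contact_force: [-5.3, -0.2, 5.0]
opening: 28.6
gripper_force: 80.7
```

Emit:
{"api": "play_rows", "payload": {
  "series": [
    {"dx":0.01,"dy":0,"dz":0,"ax":0,"ay":0,"az":0,"fingers":0},
    {"dx":0.015,"dy":0,"dz":0,"ax":0,"ay":0,"az":0,"fingers":0},
    {"dx":0.015,"dy":0,"dz":0,"ax":0,"ay":0,"az":0,"fingers":0}
  ]
}}

```text
time_s: 51.82
position: [619.2, -164.0, 46.1]
eef_rot: [0.999, 0.054, -0.0, 0.0]
contact_force: [-4.8, 0.5, 6.0]
opening: 29.1
gripper_force: 80.7
```

Emit:
{"api": "play_rows", "payload": {
  "series": [
    {"dx":0.01,"dy":0,"dz":0,"ax":0,"ay":0,"az":0,"fingers":0},
    {"dx":0.015,"dy":0,"dz":0,"ax":0,"ay":0,"az":0,"fingers":0},
    {"dx":0.015,"dy":0,"dz":0,"ax":0,"ay":0,"az":0,"fingers":0}
  ]
}}

```text
time_s: 52.2
position: [621.5, -163.7, 46.1]
eef_rot: [0.999, 0.054, -0.0, 0.0]
contact_force: [-5.3, -1.7, 6.1]
opening: 28.8
gripper_force: 80.7
```

Emit:
{"api": "play_rows", "payload": {
  "series": [
    {"dx":0.01,"dy":0,"dz":0,"ax":0,"ay":0,"az":0,"fingers":0},
    {"dx":0.012,"dy":0,"dz":0,"ax":0,"ay":0,"az":0,"fingers":0},
    {"dx":0.012,"dy":0,"dz":0,"ax":0,"ay":0,"az":0,"fingers":0}
  ]
}}

```text
time_s: 52.58
position: [623.1, -163.5, 46.1]
eef_rot: [0.999, 0.054, -0.0, 0.0]
contact_force: [-5.7, -0.7, 5.8]
opening: 29.1
gripper_force: 80.7
```

Emit:
{"api": "play_rows", "payload": {
  "series": [
    {"dx":0.01,"dy":0,"dz":0,"ax":0,"ay":0,"az":0,"fingers":0},
    {"dx":0.01,"dy":0,"dz":0,"ax":0,"ay":0,"az":0,"fingers":0}
  ]
}}

```text
time_s: 52.82
position: [624.2, -163.4, 46.1]
eef_rot: [0.999, 0.054, -0.001, 0.0]
contact_force: [-5.7, 0.2, 6.3]
opening: 29.0
gripper_force: 80.9
```

Emit:
{"api": "play_rows", "payload": {
  "series": [
    {"dx":0.01,"dy":0,"dz":0,"ax":0,"ay":0,"az":0,"fingers":0},
    {"dx":0.012,"dy":0,"dz":0,"ax":0,"ay":0,"az":0,"fingers":0}
  ]
}}

```text
time_s: 53.08
position: [624.2, -163.4, 46.1]
eef_rot: [0.999, 0.054, -0.003, 0.0]
contact_force: [-10.8, -0.5, 8.7]
opening: 28.9
gripper_force: 81.1
```

Emit:
{"api": "play_rows", "payload": {
  "series": [
    {"dx":0.01,"dy":0,"dz":0,"ax":0,"ay":0,"az":0,"fingers":0},
    {"dx":0.012,"dy":0,"dz":0,"ax":0,"ay":0,"az":0,"fingers":0}
  ]
}}

```text
time_s: 53.32
position: [624.1, -163.4, 46.2]
eef_rot: [0.999, 0.054, -0.005, 0.0]
contact_force: [-16.1, -0.1, 12.3]
opening: 28.9
gripper_force: 81.4
```

Emit:
{"api": "play_rows", "payload": {
  "series": [
    {"dx":0.01,"dy":0,"dz":0,"ax":0,"ay":0,"az":0,"fingers":0},
    {"dx":0.01,"dy":0,"dz":0,"ax":0,"ay":0,"az":0,"fingers":0}
  ]
}}

```text
time_s: 53.58
position: [624.1, -163.4, 46.2]
eef_rot: [0.999, 0.054, -0.007, 0.0]
contact_force: [-20.6, -0.4, 14.1]
opening: 28.6
gripper_force: 81.8
```

The narrow packer is home. I'll release, lift away and look at the result before going to the valve.

Emit:
{"api": "play_rows", "payload": {
  "series": [
    {"dx":-0.035,"dy":0,"dz":0,"ax":0,"ay":0,"az":0,"fingers":0},
    {"dx":-0.035,"dy":0,"dz":0,"ax":0,"ay":0,"az":0,"fingers":0},
    {"dx":-0.035,"dy":0,"dz":0,"ax":0,"ay":0,"az":0,"fingers":0.7},
    {"dx":-0.035,"dy":0,"dz":0,"ax":0,"ay":0,"az":0,"fingers":0.7},
    {"dx":-0.035,"dy":0,"dz":0,"ax":0,"ay":0,"az":0,"fingers":0.7},
    {"dx":-0.035,"dy":0,"dz":-0.2,"ax":0,"ay":0,"az":0,"fingers":0.7},
    {"dx":-0.035,"dy":0,"dz":-0.55,"ax":0,"ay":0,"az":0,"fingers":0.7},
    {"dx":-0.3,"dy":0,"dz":-0.65,"ax":0,"ay":0,"az":0,"fingers":0.4},
    {"dx":-0.6,"dy":0,"dz":-0.65,"ax":0,"ay":0,"az":0,"fingers":0},
    {"dx":-0.95,"dy":0,"dz":-0.65,"ax":0,"ay":0,"az":0,"fingers":0},
    {"dx":-1,"dy":0,"dz":-0.65,"ax":0,"ay":0,"az":0,"fingers":0}
  ]
}}

```text
time_s: 54.95
position: [478.4, -178.6, 142.7]
eef_rot: [0.999, 0.053, -0.0, -0.0]
contact_force: [0.3, 0.1, 0.0]
opening: -0.0
gripper_force: 0.0
```

Run:
```python
from h import *
s=cap('side','side11.png')['frame'][100:370,190:430,::-1];t=cap('top','top11.png')['frame'][150:250,180:420,::-1]
a=cv2.resize(s,(480,540),interpolation=cv2.INTER_CUBIC)
b=cv2.resize(t[:, :140],None,fx=2.2,fy=2.2,interpolation=cv2.INTER_CUBIC)
f=np.zeros((600,800,3),np.uint8);f[:540,:480]=a;f[:b.shape[0],480:480+b.shape[1]]=b
cv2.imwrite('pics/c11.png',f);to([475.8,328,120],6.2)
```

```text
t 55.0 pos [ 480.9 -178.9  143.4] psi 6.13 open -0.2 F [ 0.8  0.8 -0.8] q6 1.0
  d/150: [ 0.327 -3.364  0.155] az -0.001
```

View pics/c11.png

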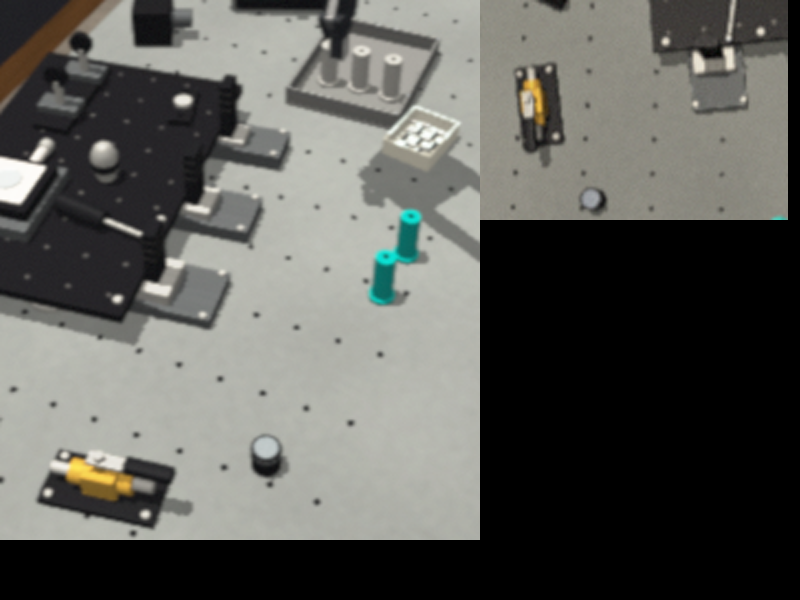

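All three packers are home with handles at the edge, the posts are in the tray, and the valve is unchanged with its lever toward the robot. Now the valve.

Emit:
{"api": "play_rows", "payload": {
  "series": [
    {"dx":0,"dy":-0.35,"dz":0,"ax":0,"ay":0,"az":0,"fingers":0},
    {"dx":0,"dy":-0.7,"dz":0,"ax":0,"ay":0,"az":0,"fingers":0},
    {"dx":0,"dy":-1,"dz":0,"ax":0,"ay":0,"az":0,"fingers":0}
  ]
}}

```text
time_s: 55.42
position: [466.2, -27.6, 143.4]
eef_rot: [0.999, 0.054, 0.001, -0.0]
contact_force: [0.2, 0.6, 0.2]
opening: -0.3
gripper_force: 0.0
```

Emit:
{"api": "play_rows", "payload": {
  "series": [
    {"dx":0,"dy":-0.35,"dz":0,"ax":0,"ay":0,"az":0,"fingers":0},
    {"dx":0,"dy":-0.7,"dz":0,"ax":0,"ay":0,"az":0,"fingers":0},
    {"dx":0,"dy":-1,"dz":0,"ax":0,"ay":0,"az":0,"fingers":0}
  ]
}}

```text
time_s: 55.8
position: [449.8, 122.4, 143.5]
eef_rot: [0.999, 0.055, 0.001, -0.0]
contact_force: [0.6, 0.5, -0.0]
opening: 0.3
gripper_force: 0.0
```

Emit:
{"api": "play_rows", "payload": {
  "series": [
    {"dx":0.1,"dy":-0.35,"dz":0,"ax":0,"ay":0,"az":0,"fingers":0},
    {"dx":0.2,"dy":-0.7,"dz":0,"ax":0,"ay":0,"az":0,"fingers":0},
    {"dx":0.33,"dy":-1,"dz":0,"ax":0,"ay":0,"az":0,"fingers":0}
  ]
}}

```text
time_s: 56.18
position: [482.8, 277.6, 143.2]
eef_rot: [0.998, 0.055, 0.001, -0.0]
contact_force: [1.2, 0.1, 0.3]
opening: -0.1
gripper_force: 0.0
```

Emit:
{"api": "play_rows", "payload": {
  "series": [
    {"dx":0,"dy":-0.36,"dz":0,"ax":0,"ay":0,"az":0,"fingers":0},
    {"dx":0,"dy":-0.36,"dz":0,"ax":0,"ay":0,"az":0,"fingers":0},
    {"dx":0,"dy":-0.36,"dz":0,"ax":0,"ay":0,"az":0,"fingers":0},
    {"dx":0,"dy":-0.36,"dz":0.35,"ax":0,"ay":0,"az":0,"fingers":0},
    {"dx":0,"dy":-0.36,"dz":0.35,"ax":0,"ay":0,"az":0,"fingers":0},
    {"dx":0,"dy":-0.36,"dz":0.35,"ax":0,"ay":0,"az":0,"fingers":0}
  ]
}}

```text
time_s: 56.92
position: [476.9, 327.2, 91.9]
eef_rot: [0.999, 0.053, 0.001, -0.0]
contact_force: [0.3, 0.3, 0.1]
opening: 0.1
gripper_force: 0.0
```

Run:
```python
from h import *
to([475.8,328,10],6.2)
```

```text
t 56.9 pos [476.9 327.2  91.9] psi 6.1 open 0.1 F [0.3 0.3 0.1] q6 1.97
  d/150: [-0.008 -0.006  0.546] az -0.001
```

Emit:
{"api": "play_rows", "payload": {
  "series": [
    {"dx":-0.008,"dy":-0.006,"dz":0.25,"ax":0,"ay":0,"az":0,"fingers":0},
    {"dx":-0.008,"dy":-0.006,"dz":0.45,"ax":0,"ay":0,"az":0,"fingers":0},
    {"dx":-0.008,"dy":-0.006,"dz":0.546,"ax":0,"ay":0,"az":0,"fingers":0},
    {"dx":-0.008,"dy":-0.006,"dz":0.546,"ax":0,"ay":0,"az":0,"fingers":0},
    {"dx":-0.008,"dy":-0.006,"dz":0.546,"ax":0,"ay":0,"az":0,"fingers":0}
  ]
}}

```text
time_s: 57.55
position: [476.1, 329.1, 10.9]
eef_rot: [0.999, 0.054, 0.002, -0.001]
contact_force: [1.2, 0.3, 0.4]
opening: -0.0
gripper_force: 0.0
```

Run:
```python
from h import *
A=np.array([519.5,370]);e=lambda a:np.array([np.cos(np.radians(a)),np.sin(np.radians(a))])
for th,s in((0,20),(15,20),(30,20),(45,20),(60,20),(75,20),(90,20),(90,14)):
    p=A+50*e(189.5-th)+s*e(279.5-th);print(th,s,p.round(1));to([*p,10])
```

```text
0 20 [473.5 342. ]
t 57.5 pos [476.1 329.1  10.9] psi 6.16 open -0.0 F [1.2 0.3 0.4] q6 1.97
  d/150: [-0.008 -0.087  0.006] az None
15 20 [467.8 354.9]
t 57.5 pos [476.1 329.1  10.9] psi 6.16 open -0.0 F [1.2 0.3 0.4] q6 1.97
  d/150: [-0.037 -0.177  0.006] az None
30 20 [465.7 368.8]
t 57.5 pos [476.1 329.1  10.9] psi 6.16 open -0.0 F [1.2 0.3 0.4] q6 1.97
  d/150: [-0.041 -0.27   0.006] az None
45 20 [467.2 382.8]
t 57.5 pos [476.1 329.1  10.9] psi 6.16 open -0.0 F [1.2 0.3 0.4] q6 1.97
  d/150: [-0.021 -0.362  0.006] az None
60 20 [472.3 395.9]
t 57.5 pos [476.1 329.1  10.9] psi 6.16 open -0.0 F [1.2 0.3 0.4] q6 1.97
  d/150: [ 0.022 -0.445  0.006] az None
75 20 [480.6 407.2]
t 57.5 pos [476.1 329.1  10.9] psi 6.16 open -0.0 F [1.2 0.3 0.4] q6 1.97
  d/150: [ 0.085 -0.514  0.007] az None
90 20 [491.5 416. ]
t 57.5 pos [476.1 329.1  10.9] psi 6.16 open -0.0 F [1.2 0.3 0.4] q6 1.97
  d/150: [ 0.164 -0.565  0.007] az None
90 14 [497.4 417. ]
t 57.5 pos [476.1 329.1  10.9] psi 6.16 open -0.0 F [1.2 0.3 0.4] q6 1.97
  d/150: [ 0.204 -0.567  0.007] az None
```

Emit:
{"api": "play_rows", "payload": {
  "series": [
    {"dx":-0.01,"dy":-0.087,"dz":0,"ax":0,"ay":0,"az":0,"fingers":0},
    {"dx":-0.02,"dy":-0.13,"dz":0,"ax":0,"ay":0,"az":0,"fingers":0},
    {"dx":-0.037,"dy":-0.177,"dz":0,"ax":0,"ay":0,"az":0,"fingers":0},
    {"dx":-0.04,"dy":-0.22,"dz":0,"ax":0,"ay":0,"az":0,"fingers":0},
    {"dx":-0.041,"dy":-0.27,"dz":0,"ax":0,"ay":0,"az":0,"fingers":0},
    {"dx":-0.041,"dy":-0.27,"dz":0,"ax":0,"ay":0,"az":0,"fingers":0}
  ]
}}

```text
time_s: 58.3
position: [463.6, 368.9, 8.3]
eef_rot: [0.999, 0.054, -0.0, -0.0]
contact_force: [-0.6, 0.1, -0.4]
opening: -0.0
gripper_force: 0.0
```

Emit:
{"api": "play_rows", "payload": {
  "series": [
    {"dx":0.01,"dy":-0.05,"dz":0,"ax":0,"ay":0,"az":0,"fingers":0},
    {"dx":0.02,"dy":-0.092,"dz":0,"ax":0,"ay":0,"az":0,"fingers":0},
    {"dx":0.04,"dy":-0.135,"dz":0,"ax":0,"ay":0,"az":0,"fingers":0},
    {"dx":0.063,"dy":-0.175,"dz":0,"ax":0,"ay":0,"az":0,"fingers":0},
    {"dx":0.095,"dy":-0.21,"dz":0,"ax":0,"ay":0,"az":0,"fingers":0},
    {"dx":0.126,"dy":-0.244,"dz":0,"ax":0,"ay":0,"az":0,"fingers":0},
    {"dx":0.126,"dy":-0.244,"dz":0,"ax":0,"ay":0,"az":0,"fingers":0}
  ]
}}

```text
time_s: 59.18
position: [479.5, 407.4, 8.6]
eef_rot: [0.999, 0.054, 0.0, -0.001]
contact_force: [-0.0, 0.3, 0.7]
opening: 0.0
gripper_force: 0.0
```

Run:
```python
from h import *
to([491.5,416,10]);to([497.4,417,10])
```

```text
t 59.2 pos [479.5 407.4   8.6] psi 6.19 open 0.0 F [-0.   0.3  0.7] q6 2.08
  d/150: [ 0.086 -0.049 -0.009] az None
t 59.2 pos [479.5 407.4   8.6] psi 6.19 open 0.0 F [-0.   0.3  0.7] q6 2.08
  d/150: [ 0.126 -0.051 -0.009] az None
```

Emit:
{"api": "play_rows", "payload": {
  "series": [
    {"dx":0.04,"dy":-0.025,"dz":0,"ax":0,"ay":0,"az":0,"fingers":0},
    {"dx":0.086,"dy":-0.049,"dz":0,"ax":0,"ay":0,"az":0,"fingers":0},
    {"dx":0.086,"dy":-0.049,"dz":0,"ax":0,"ay":0,"az":0,"fingers":0}
  ]
}}

```text
time_s: 59.55
position: [490.8, 415.1, 8.4]
eef_rot: [0.999, 0.054, -0.001, 0.0]
contact_force: [-1.8, -1.5, 0.9]
opening: 0.2
gripper_force: 1.5
```

Emit:
{"api": "play_rows", "payload": {
  "series": [
    {"dx":0.02,"dy":0,"dz":0,"ax":0,"ay":0,"az":0,"fingers":0},
    {"dx":0.03,"dy":0,"dz":0,"ax":0,"ay":0,"az":0,"fingers":0},
    {"dx":0.03,"dy":0,"dz":0,"ax":0,"ay":0,"az":0,"fingers":0}
  ]
}}

```text
time_s: 59.92
position: [490.9, 415.1, 8.3]
eef_rot: [0.999, 0.054, -0.005, 0.001]
contact_force: [-12.0, -4.4, 5.6]
opening: 0.2
gripper_force: 6.5
```

Emit:
{"api": "play_rows", "payload": {
  "series": [
    {"dx":0.015,"dy":0,"dz":0,"ax":0,"ay":0,"az":0,"fingers":0},
    {"dx":0.02,"dy":0,"dz":0,"ax":0,"ay":0,"az":0,"fingers":0},
    {"dx":0.02,"dy":0,"dz":0,"ax":0,"ay":0,"az":0,"fingers":0}
  ]
}}

```text
time_s: 60.3
position: [490.8, 415.0, 8.3]
eef_rot: [0.998, 0.055, -0.008, 0.002]
contact_force: [-18.5, -5.3, 9.3]
opening: -0.4
gripper_force: 10.0
```

Run:
```python
from h import *
c=cap('side','side12.png')['frame'][290:370,190:310,::-1]
cv2.imwrite('pics/c12.png',cv2.resize(c,None,fx=5,fy=5,interpolation=cv2.INTER_CUBIC));to([497.4,417,10])
```

```text
t 60.4 pos [490.8 415.    8.2] psi 6.27 open 0.1 F [-18.3  -5.8   8.9] q6 2.07
  d/150: [ 0.045 -0.008 -0.012] az None
```

The lever is hard against its stop, exactly where a quarter turn should end. I'll back off, lift clear and check.

Emit:
{"api": "play_rows", "payload": {
  "series": [
    {"dx":-0.05,"dy":0,"dz":0,"ax":0,"ay":0,"az":0,"fingers":0},
    {"dx":-0.25,"dy":0,"dz":0,"ax":0,"ay":0,"az":0,"fingers":0},
    {"dx":-0.3,"dy":0,"dz":-0.3,"ax":0,"ay":0,"az":0,"fingers":0},
    {"dx":-0.3,"dy":0,"dz":-0.7,"ax":0,"ay":0,"az":0,"fingers":0},
    {"dx":-0.7,"dy":0,"dz":-1,"ax":0,"ay":0,"az":0,"fingers":0},
    {"dx":-0.9,"dy":0,"dz":-1,"ax":0,"ay":0,"az":0,"fingers":0},
    {"dx":-0.9,"dy":0,"dz":-1,"ax":0,"ay":0,"az":0,"fingers":0},
    {"dx":-0.9,"dy":0,"dz":-1,"ax":0,"ay":0,"az":0,"fingers":0}
  ]
}}

```text
time_s: 61.35
position: [365.2, 401.8, 158.7]
eef_rot: [0.999, 0.054, 0.001, -0.0]
contact_force: [0.3, 0.6, -0.0]
opening: -0.0
gripper_force: 0.0
```

Run:
```python
from h import *
s=cap('side','side13.png')['frame'][90:360,180:450,::-1];t=cap('top','top13.png')['frame'][140:240,180:500,::-1]
f=np.zeros((600,800,3),np.uint8)
f[:378,:378]=cv2.resize(s,(378,378),interpolation=cv2.INTER_CUBIC)
v=cap('side')['frame'][290:370,200:300,::-1];f[:320,390:790]=cv2.resize(v,(400,320),interpolation=cv2.INTER_CUBIC)
f[385:585,:640]=cv2.resize(t,(640,200),interpolation=cv2.INTER_CUBIC)
cv2.imwrite('pics/c13.png',f)
```

```text
(no output)
```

View pics/c13.png

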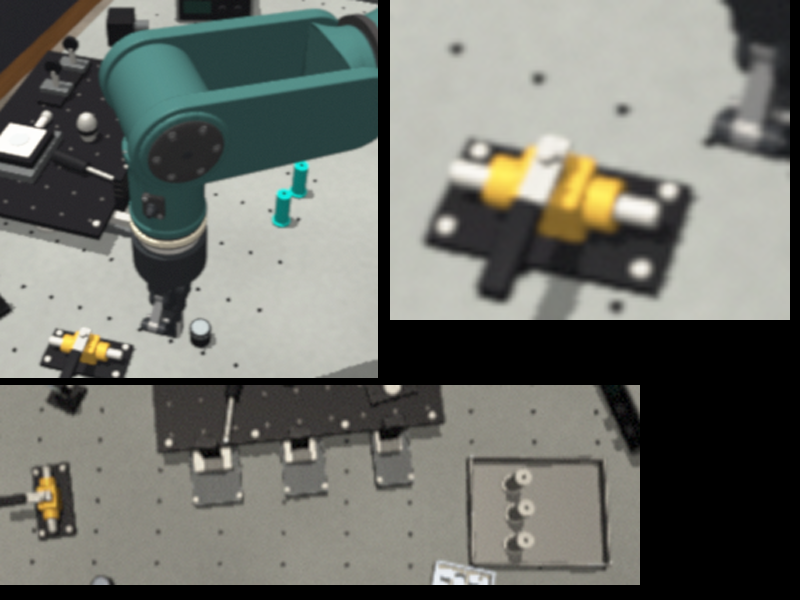

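The picture shows the lever fully across its pipe, all three packers home against the edge, and three posts upright in the tray. I'm handing in.

```bash
python3 -c "
from rig import bot
print(bot.finish_job())"
```

```text
the job is handed in; nothing more can be done
None
```

The job is handed in: the last picture shows all three posts upright in the tray, all three packers home on their own pads and the valve lever fully across its pipe, but the hand-in returned no verdict.

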